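# Get the boxed-in reference block onto the measuring stage

### The job

The steel reference block in the black tray is boxed in by three anvils: move all three to the grey rubber mat first and stand them there, then take the block out and lay it flat in the middle of the round table of the measuring stage. Once it lies there, stand each anvil back in the tray on the place it came from. Do not tip an anvil over, and leave the small indenter case, the resin mount and the loupe where they are.

Things in the scene. Friction and masses are not known exactly. Their poses are not given: they have to be found in the camera images.
- tray: Fixed black tray, 190 (its x) x 160 (its y) mm, floor 5 mm thick, rim 10 mm high. Origin: centre of its underside. Two upright cheeks (50 x 6 mm, tops 40 mm above the bench) stand at y = +-43 mm beside the block's place in the middle. White 39 mm rings mark the anvil places at tray x, y = (-55, -22), (-55, 22) and (55, 0) mm; which anvil stands on which varies. Yaw within 0.25 rad.
- flat_anvil: Loose dark steel anvil with a plain flat bright top, 64 mm tall: foot 34 mm diameter up to 16 mm, neck 24 mm diameter, head 36 mm diameter from 30 mm to the top. About 0.36 kg. Origin: centre of its underside, z up its axis. At the start it stands on one of the tray's three rings.
- vee_anvil: Loose steel anvil with a groove across its top between two bright bars: cylinder 34 mm diameter to 54 mm, bars (22 mm long, within the cylinder's outline) up to 66 mm. About 0.38 kg. Origin: centre of its underside, z up its axis. At the start it stands on one of the tray's three rings.
- spot_anvil: Loose steel anvil with a slim bright pin (12 mm diameter) on top: cylinder 34 mm diameter to 54 mm, then a cone and the pin up to 72 mm. About 0.38 kg. Origin: centre of its underside, z up its axis. At the start it stands on one of the tray's three rings.
- ref_block: Loose flat bright steel reference block, 50 (its x) x 60 (its y) x 16 mm high, about 0.37 kg, lying at the tray's centre with its x along the tray's x. Origin: centre of its underside. About 13 mm lie between it and the anvils before and behind it, 10 mm between it and each cheek: it is gripped across its 50 mm once the anvils are away.
- stage: Fixed measuring stage: black 120 mm square base carrying a round steel table of 90 mm diameter whose flat top is 60 mm above the bench; two micrometer thimbles stick out up to 94 mm from the centre, lower than the table. Origin: centre of its underside, below the table's centre.
- mat: Fixed grey rubber mat, 170 x 170 x 4 mm, lying on the bench: the side area. Origin: centre of its underside, so its top is 4 mm above it. The resin mount stands on it near its +x +y corner.
- capsule_case: Bystander: small upright indenter case, clear with a grey cap, 20 mm diameter, 36 mm tall, standing in the tray about 62 mm from its centre to the -y side, outside the cheek. Origin: centre of its underside. Leave it alone.
- resin_mount: Bystander: black resin mount with a steel specimen in its top, 30 mm diameter, 18 mm tall, standing on the mat. Origin: centre of its underside. Leave it alone.
- loupe: Bystander: loupe, 40 mm diameter, 36 mm tall, black with an aluminium ring, standing on the bench about 120 mm from the stage. Origin: centre of its underside. Leave it alone.
Not all that is in view belongs to the job. Leave any green look-alike of the vee_anvil alone. Leave any yellow look-alike of the stage alone.

How it is judged:
By the outcome, as a careful person would: the job done as asked, in the order asked, and still so for the second after the job is handed in, with the robot touching nothing.
It also fails if it takes over 144 s, if anything falls off the work surface, if the arm or the gripper's body presses on something with over 40 N, if the wrist force passes 120 N, or if a joint passes its speed limit or range.

### The arm

A 7-joint arm with a two-finger parallel gripper is mounted at the origin on the work surface. World frame = base frame: x ahead of the robot, y to its left, z up, the work surface at z = 0. Lengths are in m, angles in rad, forces in N, time in s.
With the tool pointing down it reaches from about 0.4 to 0.85 m from the base axis. Payload 10.4 kg.
Tool frame: the origin (TCP) lies at the very end of the fingers, on their centre line; the grasp point (between the pads) lies 19 mm behind it (r.pinch_z is the distance from the TCP to the grasp point, in m); z points along the fingers, y is the line along which they close (so a half turn about z gives the same grasp; the last joint's range is limited). The gripper opens to 87 mm and grips with 3 to 60 N. Pads are 19 mm wide; open, the fingers measure 117 mm over their backs; the gripper's body (75 mm by 190 mm) begins 51 mm behind the grasp point.
Start: joints at [-0.023, 0.332, -0.065, 1.46, 0.022, 1.35, -0.088], TCP at [0.625, 0, 0.193] pointing down, gripper open.
Joint ranges: [-2.6, 2.6], [-0.5, 2.12], [-1.47, 1.34], [0.16, 2.42], [-1.27, 4.41], [0.06, 2.06], [-2.6, 2.6]. Speed limits (rad/s): [2.22, 2.22, 2.79, 2.79, 3.14, 3.14, 3.14].

### API

Orientations are given as a unit quaternion [x, y, z, w].
In Python, from bench import r, camera gives the robot as it stands. The module is installed in compiled form; this text tells all that it offers.
- The arm moves only by the shell command python3 -m pendant 'ROWS' [FORCE]. ROWS is JSON, a list of rows, each an object with "dp": the shift along the tool's x, y, z as a fraction of full scale, a list of three; "rotation": the turn, a rotation vector about the tool's x, y, z as a fraction of full scale, a list of three; "jaw": the opening, from 0 (shut) to 1 (fully open). A call has 1 to 8 rows; each row is the pose to reach, as a shift and turn from the pose commanded when the call began, along the tool's axes at that moment, turning the shorter way round; what a row does not reach only later rows make up. Full scale, the value 1, is 0.15 m for a shift and 2 pi rad for a turn. A row lasts 1/8 s, in which the tool goes at most 62.5 mm and 10.7 degrees, less where a joint would pass 70% of its speed; a pose out of reach is approached as far as the arm can. A call with a number of a shift or a turn outside -1 to 1 is refused whole. A call with a gripper value outside its range is refused whole. The fingers move at their own pace and stop on an object; FORCE is the grip in N (left out, the last holds). Time passes only in rows, so rows that repeat a pose let the fingers close. It gives the time, the measured TCP pose, the force, the opening and the grip force at its end, in the units of the state.
- r.read_state(): the state, without advancing time (a new reading comes with each control period).
- camera(name): name is "scene" or "side" or "wrist"; returns a dict with "image" (400x640x3 uint8, red, green, blue), "z_map" (400x640 float32, m along the optical axis (not along the pixel's ray), 0 where there is no reading), "mtx" (3x3 intrinsics, pixels), "T" (4x4, takes a point from camera to world coordinates). Camera axes: x right, y down, z forward; pixel columns grow to the right and rows downward; lengths in m; the calibration is good to about 2 mm. A picture is of the moment at which its call begins.
- r.close_job(): hands the job in; it is judged then, once.
The state is a dict: "time": time; "joint_positions": joint angles; "joint_vel": joint speeds; "joint_torque": joint torques, N m; "ee_pos": TCP position; "eef_rot": TCP orientation; "ft_force": force on the tool from outside, world axes, zero at the start; "torque": the same for the moment, N m; "width": finger opening in m; "grip_force": force on a finger pad.
Only numpy, scipy, OpenCV 4.12 (cv2) and the standard library are available. Lean on these libraries where they do the work, as an engineer would, in place of code of your own. Each camera call takes 0.05 s, during which the arm holds its last target. There are 200 camera calls.

## Working session

There is one attempt and no reset: what is moved stays moved. The work goes in short steps, Python scripts to look and compute and a shell command to move; the robot and the scene stay as the last step left them, time stands still between calls to the robot, and variables do not carry over. Pictures are saved under pics/ and viewed, at most 14 in all, crops included, and the job is handed in when it is done.

```bash
mkdir -p pics
python3 - <<'E'
from bench import r,camera
import cv2,numpy as np
for n in ("scene","side","wrist"):
    c=camera(n); cv2.imwrite(f"pics/{n}0.png",c["image"][:,:,::-1]); np.savez(f"{n}0.npz",**{k:c[k] for k in("image","z_map","mtx","T")})
    print(n,c["T"].round(3).tolist(),c["mtx"].round(1).tolist())
s=r.read_state();print(s,r.pinch_z)
E
```

```text
scene [[0.51, 0.679, -0.528, 1.051], [0.86, -0.391, 0.328, -0.354], [0.016, -0.621, -0.783, 0.865], [0.0, 0.0, 0.0, 1.0]] [[377.3, 0.0, 308.3], [0.0, 377.3, 197.4], [0.0, 0.0, 1.0]]
side [[-0.943, -0.175, 0.283, 0.227], [-0.333, 0.457, -0.825, 0.732], [0.015, -0.872, -0.489, 0.471], [0.0, 0.0, 0.0, 1.0]] [[391.2, 0.0, 313.8], [0.0, 391.2, 201.7], [0.0, 0.0, 1.0]]
wrist [[1.0, 0.0, -0.002, 0.625], [-0.0, -0.968, -0.249, 0.067], [-0.002, 0.249, -0.968, 0.384], [0.0, 0.0, 0.0, 1.0]] [[277.2, 0.0, 321.5], [0.0, 277.2, 198.2], [0.0, 0.0, 1.0]]
{'time': 0.15, 'joint_positions': array([-0.02261373,  0.33268376, -0.06468198,  1.4607793 ,  0.02160427,
        1.34985361, -0.08852671]), 'joint_vel': array([ 3.72151771e-04, -2.89848423e-03, -7.30450851e-04, -2.32190492e-03,
       -1.06121570e-04, -2.79504446e-05,  1.70164209e-03]), 'joint_torque': array([ 1.82067095e-03, -6.23630190e+01,  2.54254905e-02, -3.90143681e+01,
       -6.11935230e-02,  3.71907104e-02, -1.53469024e-06]), 'ee_pos': array([ 6.24678994e-01, -5.21575616e-06,  1.92248718e-01]), 'eef_rot': array([ 7.07110757e-01,  7.07102618e-01, -3.82452943e-04, -3.43961813e-04]), 'ft_force': array([-0.03495849, -0.09708934,  0.23669379]), 'torque': array([-0.04403976, -0.01421581,  0.02026116]), 'grip_force': 0.0, 'width': 0.08672558725070001} 0.0187
```

View pics/scene0.png

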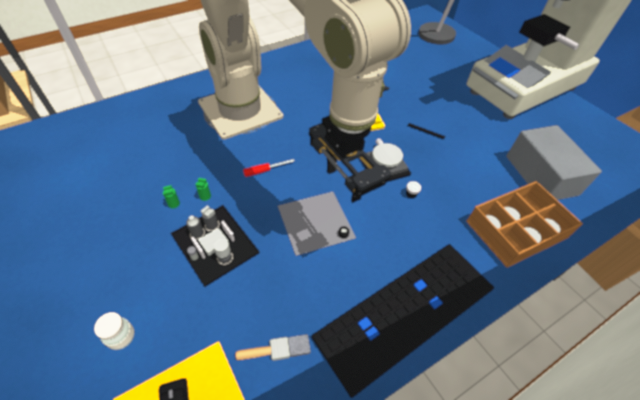

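View pics/side0.png

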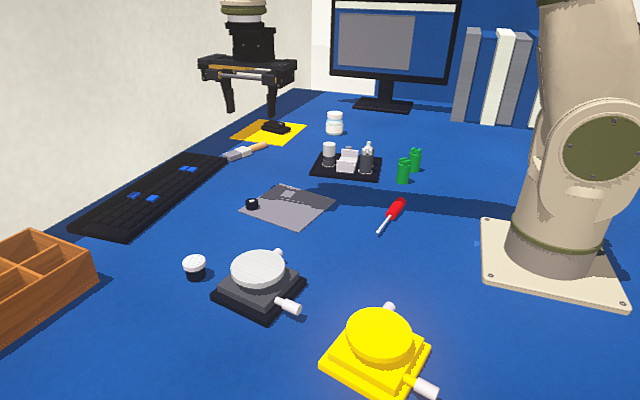

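View pics/wrist0.png

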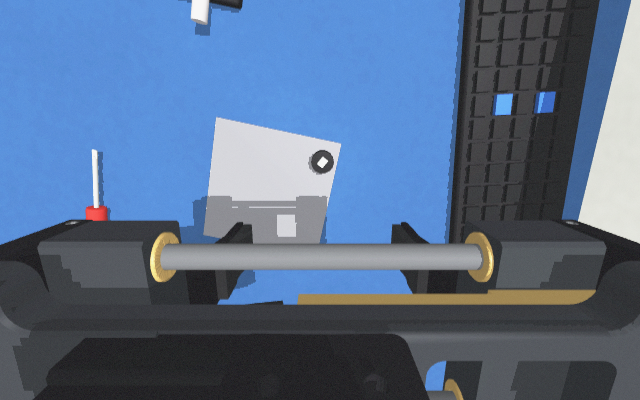

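Scene: the tray with the anvils is at (215,245), the mat at (317,222) with the resin mount at (344,231), and the stage at (388,155) under the gripper. There are green decoys at (185,190). Side: tray (347,163), mat (288,205), stage (257,285), loupe (195,267), yellow decoy stage (375,350). In the wrist view the mat is around (272,180). Next I'll get rough positions from the depth maps.

```bash
cat > h.py <<'E'
import numpy as np,cv2
from bench import r,camera
def load(f): return dict(np.load(f))
def cloud(c):
    v,u=np.indices(c["z_map"].shape); K=c["mtx"]; z=c["z_map"]
    p=np.stack([(u-K[0,2])/K[0,0]*z,(v-K[1,2])/K[1,1]*z,z],-1)
    w=p@c["T"][:3,:3].T+c["T"][:3,3]; w[z<=0]=np.nan; return w
def ray(c,uv,h):
    uv=np.atleast_2d(np.asarray(uv,float)); K=c["mtx"]
    d=np.c_[(uv[:,0]-K[0,2])/K[0,0],(uv[:,1]-K[1,2])/K[1,1],np.ones(len(uv))]@c["T"][:3,:3].T
    o=c["T"][:3,3]; return (o+d*((h-o[2])/d[:,2])[:,None])[:,:2]
def snap(n,f):
    c=camera(n); np.savez(f+".npz",**{k:c[k] for k in("image","z_map","mtx","T")})
    cv2.imwrite(f"pics/{f}.png",c["image"][:,:,::-1]); return c
E
python3 - <<'E'
from h import *
for n,pts in(("side",[(329,150),(347,155),(367,148),(345,175),(257,265),(195,262),(288,210),(252,203),(403,170),(415,160),(318,159)]),("scene",[(195,222),(209,213),(225,255),(212,240),(215,275),(317,222),(344,231),(388,155),(414,188),(171,190),(203,182)])):
    c=load(n+"0.npz"); w=cloud(c)
    for u,v in pts: print(n,u,v,w[v,u].round(3))
E
```

```text
side 329 150 [ 0.527 -0.266  0.056]
side 347 155 [ 0.489 -0.328  0.023]
side 367 148 [ 0.426 -0.306  0.062]
side 345 175 [ 0.466 -0.227  0.006]
side 257 265 [0.481 0.276 0.061]
side 195 262 [0.601 0.281 0.038]
side 288 210 [0.539 0.007 0.006]
side 252 203 [0.618 0.034 0.023]
side 403 170 [ 0.312 -0.235  0.043]
side 415 160 [ 0.29  -0.321  0.041]
side 318 159 [ 0.573 -0.308  0.005]
scene 195 222 [ 0.435 -0.311  0.063]
scene 209 213 [ 0.431 -0.27   0.07 ]
scene 225 255 [ 0.551 -0.281  0.044]
scene 212 240 [ 0.479 -0.291  0.021]
scene 215 275 [ 0.567 -0.321  0.005]
scene 317 222 [ 0.557 -0.017  0.003]
scene 344 231 [0.63  0.022 0.023]
scene 388 155 [0.488 0.273 0.06 ]
scene 414 188 [0.615 0.273 0.037]
scene 171 190 [ 0.303 -0.331  0.066]
scene 203 182 [ 0.317 -0.245  0.063]
```

```bash
python3 -m pendant '[{"dp":[-1,-0.47,0],"rotation":[0,0,0],"jaw":1},{"dp":[-1,-0.47,0],"rotation":[0,0,0],"jaw":1},{"dp":[-1,-0.47,0],"rotation":[0,0,0],"jaw":1},{"dp":[-1,-0.47,0],"rotation":[0,0,0],"jaw":1}]'; python3 -m pendant '[{"dp":[-1,-0.47,0],"rotation":[0,0,0],"jaw":1},{"dp":[-1,-0.47,0],"rotation":[0,0,0],"jaw":1},{"dp":[-1,-0.47,0],"rotation":[0,0,0],"jaw":1},{"dp":[-1,-0.47,0],"rotation":[0,0,0],"jaw":1}]';python3 -m pendant '[{"dp":[-0.47,0,0],"rotation":[0,0,0],"jaw":1},{"dp":[-0.47,0,0],"rotation":[0,0,0],"jaw":1},{"dp":[-0.47,0,0],"rotation":[0,0,0],"jaw":1},{"dp":[-0.47,0,0],"rotation":[0,0,0],"jaw":1}]'
python3 - <<'E'
from h import *
c=snap("wrist","w1");print(c["T"].round(3).tolist());c=snap("scene","s1");c=snap("side","d1")
E
```

```text
time: 0.65
ee_pos: [0.5529, -0.1541, 0.1929]
eef_rot: [0.709, 0.705, -0.001, 0.0]
ft_force: [-0.2, 1.1, -0.4]
width: 0.0866
grip_force: 0.0
time: 1.15
ee_pos: [0.4825, -0.3027, 0.1927]
eef_rot: [0.709, 0.705, -0.0, 0.0]
ft_force: [-0.2, -0.2, -0.1]
width: 0.0871
grip_force: 0.0
time: 1.65
ee_pos: [0.4852, -0.3683, 0.1928]
eef_rot: [0.706, 0.708, 0.001, -0.0]
ft_force: [-0.6, 0.8, -0.2]
width: 0.0873
grip_force: 0.0
[[1.0, 0.003, 0.0, 0.485], [0.003, -0.969, -0.248, -0.302], [-0.001, 0.248, -0.969, 0.384], [0.0, 0.0, 0.0, 1.0]]
```

View pics/w1.png

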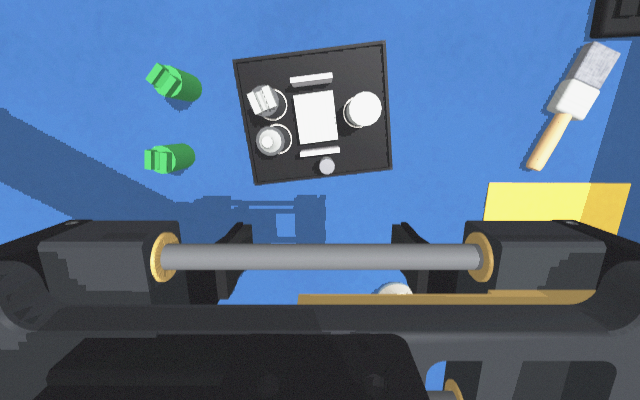

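The wrist view shows the whole tray, with corners at (234,60), (384,41), (391,167) and (253,185). The vee anvil is at (263,100), the spot anvil at (270,140), the flat anvil at (362,110), the block at (317,118) and the case at (327,166).

Run:
```python
from h import *
c=load("w1.npz"); im=c["image"].astype(int); w=cloud(c)
blue=(im[...,2]-im[...,0]>50)
roi=np.zeros(blue.shape,np.uint8); roi[30:192,225:400]=1
m=((~blue)*roi).astype(np.uint8); m=cv2.morphologyEx(m,cv2.MORPH_OPEN,np.ones((5,5),np.uint8))
cs=max(cv2.findContours(m,0,2)[0],key=cv2.contourArea); 
q=cv2.approxPolyDP(cv2.convexHull(cs),6,True)[:,0]; print("q",q.tolist())
P=ray(c,q,.010);print(P.round(4),"mean",P.mean(0),"sides",np.linalg.norm(P-np.roll(P,-1,0),axis=1))
# height-based: block top
def blob(lo,hi,box):
    x0,x1,y0,y1=box; b=(w[...,2]>lo)&(w[...,2]<hi)&(w[...,0]>x0)&(w[...,0]<x1)&(w[...,1]>y0)&(w[...,1]<y1); return b
b=blob(.014,.030,(.44,.53,-.34,-.24)).astype(np.uint8)
b=cv2.morphologyEx(b,cv2.MORPH_OPEN,np.ones((3,3),np.uint8))
for k in cv2.findContours(b,0,2)[0]:
    if cv2.contourArea(k)>150:
        h=ray(c,k[:,0],.021).astype(np.float32)*1000; print("block",cv2.minAreaRect(h),np.nanmedian(w[b>0],0))
# zoomed crop
cv2.imwrite("pics/w1z.png",cv2.resize(c["image"][30:200,220:400,::-1],None,fx=4.2,fy=3.5,interpolation=cv2.INTER_CUBIC)[:600])
for n,lo,hi,box in(("flat",.058,.07,(.51,.59,-.33,-.23)),("vee",.05,.072,(.40,.46,-.285,-.235)),("spot",.05,.08,(.40,.46,-.335,-.285))):
    b=blob(lo,hi,box); print(n,b.sum(),np.nanmin(w[b],0).round(4),np.nanmax(w[b],0).round(4),np.nanmean(w[b],0).round(4))
# stage, mat, others using scene/side initial
for f in("side0","scene0","s1","d1"):
    c=load(f+".npz"); w=cloud(c)
    b=blob(.055,.066,(.40,.57,.2,.36)); p=w[b]; print(f,"stage",b.sum(),np.nanmin(p,0).round(4),np.nanmax(p,0).round(4),np.nanmean(p,0).round(4))
    if b.sum(): print(cv2.minEnclosingCircle((p[:,:2]*1000).astype(np.float32)))
    im=c["image"].astype(int); b=blob(-.01,.012,(.4,.72,-.15,.12))&(im.max(2)-im.min(2)<25); b=cv2.morphologyEx(b.astype(np.uint8),cv2.MORPH_OPEN,np.ones((3,3),np.uint8)); 
    print("mat",cv2.minAreaRect((w[b>0][:,:2]*1000).astype(np.float32)))
    for nn,bx in(("loupe",(.56,.66,.22,.33)),("resin",(.58,.66,-.02,.06))):
        b=blob(.012,.045,bx);print(nn,np.nanmean(w[b],0).round(4) if b.sum() else None)
```

```text
q [[385, 41], [391, 169], [255, 184], [233, 60]]
[[ 0.5616 -0.1998]
 [ 0.579  -0.3563]
 [ 0.3932 -0.3776]
 [ 0.3749 -0.2214]] mean [ 0.47716713 -0.28877735] sides [0.15752744 0.18703006 0.15725098 0.18791845]
block ((477.0885314941406, -290.1258239746094), (49.805240631103516, 59.68811798095703), 7.721621513366699) [ 0.47753743 -0.28919616  0.02077906]
flat 875 [ 0.5138 -0.3002  0.0582] [ 0.5495 -0.2649  0.07  ] [ 0.5311 -0.2822  0.0684]
vee 683 [ 0.4031 -0.2849  0.0509] [ 0.4366 -0.2568  0.0719] [ 0.4216 -0.2725  0.0657]
spot 776 [ 0.4089 -0.3333  0.0502] [ 0.442  -0.2851  0.079 ] [ 0.4258 -0.3134  0.0626]
side0 stage 1598 [0.436  0.2308 0.0551] [0.5259 0.3213 0.0634] [0.4786 0.2807 0.0607]
((481.95947265625, 276.8782653808594), 46.31772232055664)
mat ((550.0448608398438, -18.787384033203125), (172.03550720214844, 169.85723876953125), 78.1546859741211)
loupe [0.6035 0.283  0.0314]
resin [0.6236 0.0281 0.0208]
scene0 stage 519 [0.4396 0.2307 0.0552] [0.5286 0.3201 0.0641] [0.4851 0.2741 0.0599]
((484.7863464355469, 275.9851379394531), 46.802528381347656)
mat ((552.275146484375, -20.068931579589844), (168.25144958496094, 171.11167907714844), 78.38180541992188)
loupe [0.613  0.2732 0.0327]
resin [0.6292 0.0221 0.0211]
s1 stage 516 [0.4393 0.2294 0.0555] [0.5283 0.3213 0.0645] [0.485 0.274 0.06 ]
((483.8215026855469, 275.64227294921875), 46.38259506225586)
mat ((552.3988037109375, -19.912399291992188), (167.9166717529297, 170.43997192382812), 78.12306213378906)
loupe [0.613  0.2735 0.0326]
resin [0.6293 0.0221 0.0213]
d1 stage 1596 [0.4363 0.2309 0.0551] [0.5249 0.3213 0.0634] [0.4785 0.2806 0.0607]
((480.1785583496094, 276.27142333984375), 45.72943878173828)
mat ((549.9944458007812, -17.889320373535156), (171.52012634277344, 169.0200958251953), 78.44622802734375)
loupe [0.6036 0.283  0.0315]
resin [0.6235 0.0282 0.0207]
```

View pics/w1z.png

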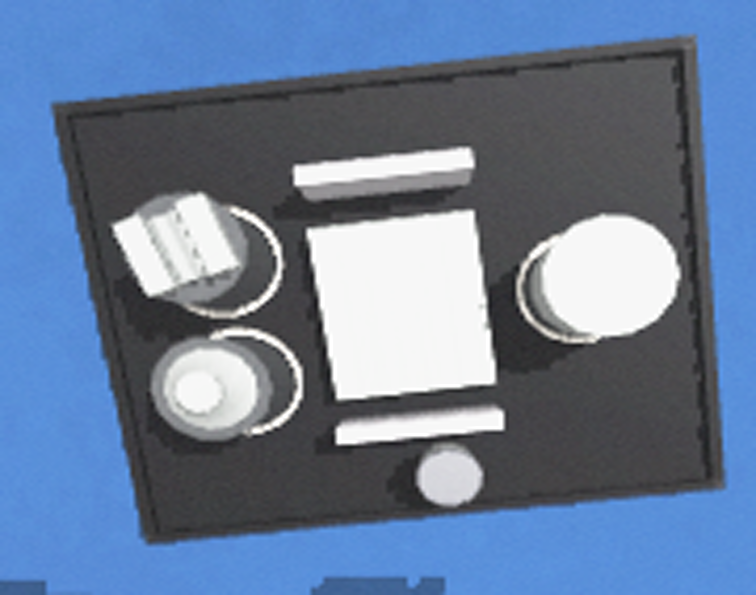

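Tray centre comes out at (0.477, -0.289) with yaw ≈ 0.115. Its sides and the block's size match the given values. The ring places computed from that pose agree with the measured anvils: flat on (55,0), vee on (-55,22), spot on (-55,-22). The mat is at (0.551, -0.019) and the stage at (0.483, 0.276). I'll start with the flat anvil.

```bash
cat > plan.py <<'E'
# usage: plan.py yaw x,y,z [x,y,z ...]  -> dp and rotation in tool units from the present pose
import sys,numpy as np
from scipy.spatial.transform import Rotation as R
from bench import r
s=r.read_state(); p=np.array(s["ee_pos"]); q=R.from_quat(s["eef_rot"])
c,n=np.cos(float(sys.argv[1])),np.sin(float(sys.argv[1]))
g=R.from_matrix(np.array([[-n,c,0],[c,n,0],[0,0,-1]]).T) # tool x=(-n,c), y=(c,n), z down
print("at",p.round(4),"w",round(s["width"],4),"rot",((q.inv()*g).as_rotvec()/(2*np.pi)).round(4))
for a in sys.argv[2:]: print(a,(q.inv().apply(np.array(eval(a))-p)/.15).round(3))
E
python3 plan.py .115 .5316,-.283,.1 .5316,-.283,.03
```

```text
at [ 0.4847 -0.3691  0.193 ] w 0.0872 rot [ 0.0001 -0.0001 -0.018 ]
.5316,-.283,.1 [0.573 0.313 0.621]
.5316,-.283,.03 [0.573 0.313 1.087]
```

```bash
python3 -m pendant '[{"dp":[0.573,0.313,0.3],"rotation":[0,0,-0.018],"jaw":1},{"dp":[0.573,0.313,0.5],"rotation":[0,0,-0.018],"jaw":1},{"dp":[0.573,0.313,0.5],"rotation":[0,0,-0.018],"jaw":1},{"dp":[0.573,0.313,0.5],"rotation":[0,0,-0.018],"jaw":1}]'; python3 plan.py .115 .5316,-.283,.03
```

```text
time: 2.3
ee_pos: [0.531, -0.2848, 0.1184]
eef_rot: [0.666, 0.746, -0.0, 0.0]
ft_force: [-0.2, -0.3, -0.1]
width: 0.0868
grip_force: 0.0
at [ 0.531  -0.2848  0.1184] w 0.0868 rot [ 0.      0.0001 -0.0003]
.5316,-.283,.03 [0.012 0.005 0.589]
```

```bash
python3 -m pendant '[{"dp":[0.005,0.005,0.3],"rotation":[0,0,0],"jaw":1},{"dp":[0.005,0.005,0.589],"rotation":[0,0,0],"jaw":1},{"dp":[0.005,0.005,0.589],"rotation":[0,0,0],"jaw":1},{"dp":[0.005,0.005,0.589],"rotation":[0,0,0],"jaw":0.2},{"dp":[0.005,0.005,0.589],"rotation":[0,0,0],"jaw":0.2},{"dp":[0.005,0.005,0.589],"rotation":[0,0,0],"jaw":0.2},{"dp":[0.005,0.005,0.589],"rotation":[0,0,0],"jaw":0.2},{"dp":[0.005,0.005,0.589],"rotation":[0,0,0],"jaw":0.2}]' 40;  python3 plan.py .115 .5316,-.283,.03
```

```text
time: 3.3
ee_pos: [0.5317, -0.2837, 0.0297]
eef_rot: [0.666, 0.746, 0.0, 0.0]
ft_force: [0.6, -0.3, -1.2]
width: 0.0449
grip_force: 0.0
at [ 0.5317 -0.2837  0.0297] w 0.0449 rot [ 0.      0.     -0.0003]
.5316,-.283,.03 [ 0.005 -0.    -0.002]
```

```bash
python3 -m pendant '[{"dp":[0,0,0],"rotation":[0,0,0],"jaw":0.2},{"dp":[0,0,0],"rotation":[0,0,0],"jaw":0.2},{"dp":[0,0,0],"rotation":[0,0,0],"jaw":0.2},{"dp":[0,0,0],"rotation":[0,0,0],"jaw":0.2}]' 40;  python3 plan.py .115 .5317,-.2837,.03 .5317,-.2837,.14 .535,-.075,.14
```

```text
time: 3.8
ee_pos: [0.5318, -0.2837, 0.0296]
eef_rot: [0.666, 0.746, 0.0, 0.0]
ft_force: [1.2, -0.2, 0.7]
width: 0.0344
grip_force: 40.0
at [ 0.5318 -0.2837  0.0296] w 0.0344 rot [ 0.0001  0.     -0.0003]
.5317,-.2837,.03 [-0.    -0.001 -0.003]
.5317,-.2837,.14 [-0.    -0.001 -0.736]
.535,-.075,.14 [ 1.38   0.178 -0.736]
```

```bash
python3 -m pendant '[{"dp":[0,0,-0.2],"rotation":[0,0,0],"jaw":0.2},{"dp":[0,0,-0.5],"rotation":[0,0,0],"jaw":0.2},{"dp":[0,0,-0.73],"rotation":[0,0,0],"jaw":0.2},{"dp":[0.3,0.05,-0.73],"rotation":[0,0,0],"jaw":0.2},{"dp":[0.6,0.1,-0.73],"rotation":[0,0,0],"jaw":0.2},{"dp":[0.9,0.15,-0.73],"rotation":[0,0,0],"jaw":0.2},{"dp":[1,0.15,-0.73],"rotation":[0,0,0],"jaw":0.2},{"dp":[1,0.15,-0.73],"rotation":[0,0,0],"jaw":0.2}]';  python3 plan.py .115 .535,.025,.14;python3 - <<'E'
from h import *
snap("side","d2")
E
```

```text
time: 4.8
ee_pos: [0.5367, -0.1316, 0.1387]
eef_rot: [0.665, 0.746, -0.0, -0.0]
ft_force: [0.5, -0.8, -3.6]
width: 0.0345
grip_force: 40.0
at [ 0.5367 -0.1316  0.1387] w 0.0345 rot [-0.0001 -0.     -0.0001]
.535,.025,.14 [ 1.038  0.108 -0.009]
```

View pics/d2.png

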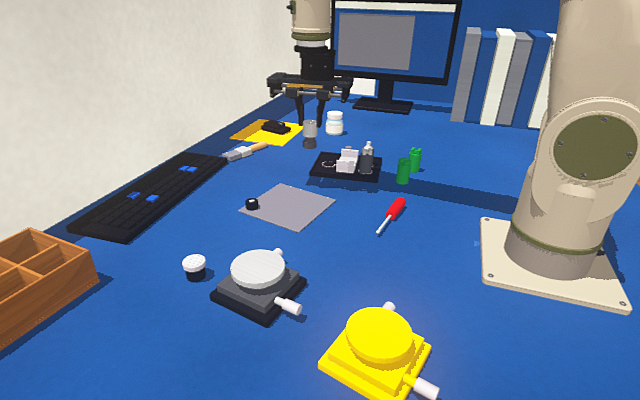

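The flat anvil hangs upright in the gripper at (310,133), and the force reading matches its weight. Next I set it on the mat.

```bash
python3 -m pendant '[{"dp":[0.35,0.04,0],"rotation":[0,0,0],"jaw":0.2},{"dp":[0.7,0.08,0],"rotation":[0,0,0],"jaw":0.2},{"dp":[1,0.108,0],"rotation":[0,0,0],"jaw":0.2},{"dp":[1,0.108,0],"rotation":[0,0,0],"jaw":0.2},{"dp":[1,0.108,0.3],"rotation":[0,0,0],"jaw":0.2},{"dp":[1,0.108,0.6],"rotation":[0,0,0],"jaw":0.2},{"dp":[1,0.108,0.69],"rotation":[0,0,0],"jaw":0.2},{"dp":[1,0.108,0.69],"rotation":[0,0,0],"jaw":0.2}]';  python3 plan.py .115 .535,.02,.029
```

```text
time: 5.85
ee_pos: [0.5363, 0.0173, 0.0355]
eef_rot: [0.667, 0.745, -0.0, -0.0]
ft_force: [0.2, 0.7, -2.8]
width: 0.0348
grip_force: 40.0
at [0.5363 0.0173 0.0355] w 0.0348 rot [-0.0001  0.0001 -0.0006]
.535,.02,.029 [ 0.019 -0.007  0.044]
```

```bash
python3 -m pendant '[{"dp":[0,0,0.03],"rotation":[0,0,0],"jaw":0.2},{"dp":[0,0,0.045],"rotation":[0,0,0],"jaw":0.2},{"dp":[0,0,0.045],"rotation":[0,0,0],"jaw":0.2}]';  python3 -m pendant '[{"dp":[0,0,0],"rotation":[0,0,0],"jaw":0.2}]'
```

```text
time: 6.22
ee_pos: [0.5366, 0.0188, 0.0293]
eef_rot: [0.666, 0.746, 0.0, 0.0]
ft_force: [0.1, 0.2, -2.2]
width: 0.0346
grip_force: 40.0
time: 6.35
ee_pos: [0.5365, 0.0188, 0.0291]
eef_rot: [0.666, 0.746, 0.0, 0.0]
ft_force: [-0.1, 0.3, -3.6]
width: 0.0347
grip_force: 40.0
```

```bash
python3 -m pendant '[{"dp":[0,0,0.006],"rotation":[0,0,0],"jaw":0.2},{"dp":[0,0,0.006],"rotation":[0,0,0],"jaw":0.2}]';  python3 -m pendant '[{"dp":[0,0,0.004],"rotation":[0,0,0],"jaw":0.2},{"dp":[0,0,0.004],"rotation":[0,0,0],"jaw":0.2}]'
```

```text
time: 6.6
ee_pos: [0.5367, 0.0188, 0.0284]
eef_rot: [0.666, 0.746, 0.0, 0.0]
ft_force: [-0.8, -0.0, 3.2]
width: 0.035
grip_force: 40.0
time: 6.85
ee_pos: [0.5369, 0.0188, 0.0283]
eef_rot: [0.666, 0.746, 0.0, 0.0]
ft_force: [-3.3, -0.4, 8.8]
width: 0.0348
grip_force: 40.0
```

```bash
python3 -m pendant '[{"dp":[0,0,0],"rotation":[0,0,0],"jaw":1},{"dp":[0,0,0],"rotation":[0,0,0],"jaw":1},{"dp":[0,0,0],"rotation":[0,0,0],"jaw":1},{"dp":[0,0,-0.2],"rotation":[0,0,0],"jaw":1},{"dp":[0,0,-0.5],"rotation":[0,0,0],"jaw":1},{"dp":[0,0,-0.7],"rotation":[0,0,0],"jaw":1},{"dp":[-0.4,-0.1,-0.7],"rotation":[0,0,0],"jaw":1},{"dp":[-0.8,-0.2,-0.7],"rotation":[0,0,0],"jaw":1}]';  python3 plan.py .115 .42,-.2735,.12
```

```text
time: 7.85
ee_pos: [0.52, -0.105, 0.1328]
eef_rot: [0.665, 0.747, 0.0, 0.001]
ft_force: [1.0, -0.6, -0.7]
width: 0.0864
grip_force: 0.0
at [ 0.52   -0.105   0.1328] w 0.0864 rot [ 0.0002  0.     -0.    ]
.42,-.2735,.12 [-1.04  -0.791  0.084]
```

```bash
python3 -m pendant '[{"dp":[-1,-0.79,0.08],"rotation":[0,0,0],"jaw":1},{"dp":[-1,-0.79,0.08],"rotation":[0,0,0],"jaw":1},{"dp":[-1,-0.79,0.08],"rotation":[0,0,0],"jaw":1},{"dp":[-1,-0.79,0.08],"rotation":[0,0,0],"jaw":1},{"dp":[-1,-0.79,0.08],"rotation":[0,0,0],"jaw":1}]';  python3 plan.py .115 .42,-.2735,.028
python3 - <<'E'
from h import *
snap("wrist","w2")
c=snap("scene","s2"); w=cloud(c)
for n,hi,bx in(("vee",.08,(.38,.45,-.292,-.23)),("flat",.08,(.50,.57,-.02,.06))):
    b=(w[...,2]>.045)&(w[...,2]<hi)&(w[...,0]>bx[0])&(w[...,0]<bx[1])&(w[...,1]>bx[2])&(w[...,1]<bx[3]); print(n,b.sum(),np.nanmean(w[b],0),np.nanmax(w[b],0))
E
```

```text
time: 8.48
ee_pos: [0.4194, -0.266, 0.1202]
eef_rot: [0.666, 0.746, 0.0, -0.0]
ft_force: [-0.6, 1.9, 0.2]
width: 0.0872
grip_force: 0.0
at [ 0.4194 -0.266   0.1202] w 0.0872 rot [ 0.     -0.     -0.0004]
.42,-.2735,.028 [-0.05  -0.002  0.615]
vee 165 [ 0.42782491 -0.27301462  0.06217227] [ 0.44034224 -0.25518667  0.07560449]
flat 170 [0.54325393 0.0183499  0.06338044] [0.55774229 0.03757075 0.07145327]
```

View pics/s2.png

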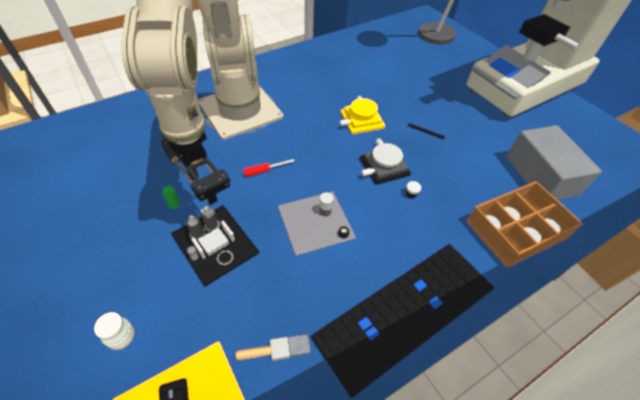

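The flat anvil stands upright on the mat at (327,203), and its ring in the tray at (224,257) is free. The gripper is above the vee anvil, so I descend and grip.

```bash
python3 -m pendant '[{"dp":[-0.05,0.003,0.1],"rotation":[0,0,0],"jaw":1},{"dp":[-0.05,0.003,0.3],"rotation":[0,0,0],"jaw":1},{"dp":[-0.05,0.003,0.6],"rotation":[0,0,0],"jaw":1},{"dp":[-0.05,0.003,0.61],"rotation":[0,0,0],"jaw":1},{"dp":[-0.05,0.003,0.61],"rotation":[0,0,0],"jaw":1}]'; python3 -m pendant '[{"dp":[0,0,0],"rotation":[0,0,0],"jaw":0.2},{"dp":[0,0,0],"rotation":[0,0,0],"jaw":0.2},{"dp":[0,0,0],"rotation":[0,0,0],"jaw":0.2},{"dp":[0,0,0],"rotation":[0,0,0],"jaw":0.2},{"dp":[0,0,0],"rotation":[0,0,0],"jaw":0.2},{"dp":[0,0,0],"rotation":[0,0,0],"jaw":0.2},{"dp":[0,0,0],"rotation":[0,0,0],"jaw":0.2},{"dp":[0,0,0],"rotation":[0,0,0],"jaw":0.2}]' 40;  python3 plan.py .115 .42,-.2735,.135 .535,-.03,.135
```

```text
time: 9.2
ee_pos: [0.421, -0.2738, 0.0295]
eef_rot: [0.666, 0.746, 0.0, 0.0]
ft_force: [-0.2, -0.1, 0.3]
width: 0.0871
grip_force: 0.0
time: 10.2
ee_pos: [0.4208, -0.2738, 0.0293]
eef_rot: [0.666, 0.746, 0.0, 0.0]
ft_force: [-0.8, 1.3, 6.2]
width: 0.027
grip_force: 52.4
at [ 0.4208 -0.2738  0.0293] w 0.027 rot [ 0.0001  0.     -0.0003]
.42,-.2735,.135 [ 0.002 -0.005 -0.704]
.535,-.03,.135 [ 1.529  0.94  -0.704]
```

The width of 27 mm doesn't fit a 34 mm cylinder, so I look before lifting.

Run:
```python
from h import *
c=snap("wrist","w3");d=snap("side","d3")
a=cv2.resize(c["image"][100:340,170:470,::-1],(500,400));b=cv2.resize(d["image"][60:220,290:450,::-1],(400,400),interpolation=cv2.INTER_CUBIC)
e=np.hstack([a,b]);cv2.imwrite("pics/m3.png",cv2.resize(e,(800,356)))
```

```text
(no output)
```

View pics/m3.png

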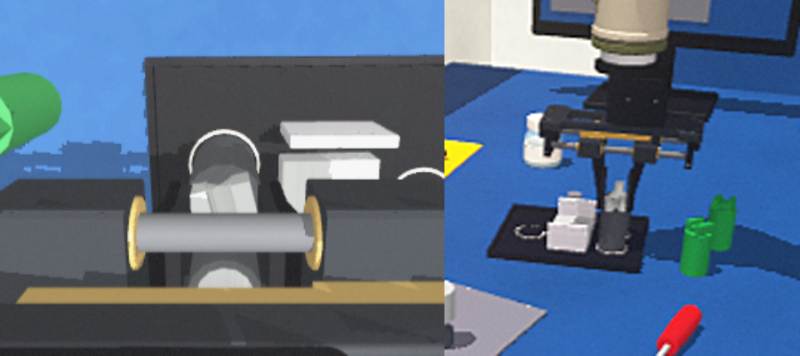

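```bash
python3 -m pendant '[{"dp":[0,0,0],"rotation":[0,0,0],"jaw":0.2},{"dp":[0,0,0],"rotation":[0,0,0],"jaw":0.2}]' 40
python3 - <<'E'
from h import *
for f in("d3","s2"):
    c=load(f+".npz") if f!="s2" else snap("scene","s3"); w=cloud(c); b=(w[...,0]>.36)&(w[...,0]<.48)&(w[...,1]>-.34)&(w[...,1]<-.23)&(w[...,2]>.012)&(w[...,2]<.14)
    for z0 in np.arange(.03,.11,.01):
        k=b&(abs(w[...,2]-z0)<.005); p=w[k]
        if len(p): print(f,z0.round(3),len(p),p.min(0)[:2].round(3),p.max(0)[:2].round(3))
c=load("s3.npz");d=load("d3.npz")
a=cv2.resize(c["image"][150:290,130:290,::-1],(400,350),interpolation=cv2.INTER_CUBIC);b=cv2.resize(d["image"][110:190,330:420,::-1],(400,350),interpolation=cv2.INTER_CUBIC)
cv2.imwrite("pics/m4.png",np.hstack([a,b]))
E
```

```text
time: 10.55
ee_pos: [0.4209, -0.2737, 0.0294]
eef_rot: [0.666, 0.746, 0.0, 0.0]
ft_force: [-1.7, 0.5, 7.2]
width: 0.0271
grip_force: 52.3
d3 0.03 105 [ 0.404 -0.334] [ 0.48  -0.237]
d3 0.04 95 [ 0.405 -0.333] [ 0.48  -0.239]
d3 0.05 41 [ 0.405 -0.27 ] [ 0.435 -0.251]
d3 0.06 75 [ 0.399 -0.322] [ 0.442 -0.253]
d3 0.07 85 [ 0.398 -0.318] [ 0.442 -0.257]
d3 0.08 39 [ 0.398 -0.32 ] [ 0.443 -0.258]
d3 0.09 27 [ 0.397 -0.268] [ 0.443 -0.258]
d3 0.1 38 [ 0.393 -0.272] [ 0.447 -0.258]
s2 0.03 45 [ 0.431 -0.334] [ 0.479 -0.247]
s2 0.04 74 [ 0.43  -0.335] [ 0.48  -0.242]
s2 0.05 31 [ 0.431 -0.331] [ 0.445 -0.299]
s2 0.06 90 [ 0.414 -0.332] [ 0.444 -0.3  ]
s2 0.07 18 [ 0.424 -0.323] [ 0.434 -0.307]
s2 0.08 16 [ 0.421 -0.32 ] [ 0.435 -0.31 ]
```

View pics/m4.png

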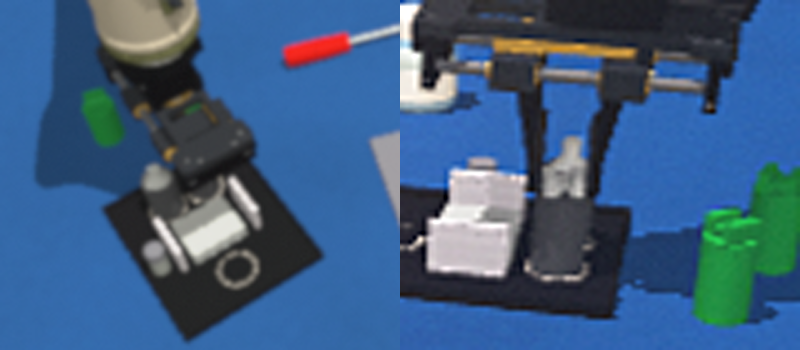

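The vee anvil stands upright, but the fingertips seem to end near z≈0.055, which is higher than the TCP reading of 0.029. I check the fingertip height in the earlier depth images.

Run:
```python
from h import *
for f,y,cx,z in(("side0",0,.625,.192),("d1",-.368,.485,.193),("d2",-.1316,.5367,.1387),("d3",-.2737,.4209,.0294)):
    c=load(f+".npz"); w=cloud(c); im=c["image"]
    b=(abs(w[...,1]-y)<.03)&(abs(w[...,0]-cx)<.075)&(w[...,2]<z+.12)&(w[...,2]>z-.1)
    b&=(w[...,2]>.04)
    for z0 in np.arange(-.01,.08,.01):
        k=b&(abs(w[...,2]-z-z0)<.005)&(im.max(2)<70); p=w[k]
        if len(p): print(f,z0.round(3),len(p),(p.min(0)-[cx,y,0])[:2].round(3),(p.max(0)-[cx,y,0])[:2].round(3))
```

```text
side0 0.03 25 [-0.053 -0.01 ] [0.051 0.012]
side0 0.04 69 [-0.053 -0.011] [0.051 0.014]
side0 0.05 73 [-0.053 -0.01 ] [0.051 0.013]
side0 0.06 71 [-0.055 -0.01 ] [0.052 0.013]
side0 0.07 82 [-0.057 -0.008] [0.056 0.013]
d1 0.03 6 [-0.05  0.  ] [0.05  0.011]
d1 0.04 27 [-0.052 -0.012] [0.05  0.015]
d1 0.05 30 [-0.052 -0.014] [0.05  0.014]
d1 0.06 39 [-0.053 -0.011] [0.055 0.014]
d1 0.07 44 [-0.056 -0.009] [0.055 0.014]
d2 -0.01 8 [-0.015 -0.002] [0.013 0.016]
d2 0.0 2 [-0.011  0.007] [0.008 0.012]
d2 0.03 10 [-0.025 -0.001] [0.025 0.013]
d2 0.04 37 [-0.026 -0.013] [0.024 0.016]
d2 0.05 39 [-0.026 -0.012] [0.024 0.015]
d2 0.06 41 [-0.028 -0.01 ] [0.025 0.015]
d2 0.07 49 [-0.031 -0.011] [0.028 0.016]
d3 0.01 3 [0.013 0.008] [0.014 0.015]
d3 0.02 8 [-0.016  0.006] [0.014 0.021]
d3 0.03 21 [-0.022 -0.   ] [0.019 0.019]
d3 0.04 19 [-0.023  0.002] [0.019 0.013]
d3 0.05 18 [-0.023  0.006] [0.019 0.015]
d3 0.06 21 [-0.024  0.006] [0.022 0.014]
d3 0.07 28 [-0.026  0.001] [0.023 0.015]
```

```bash
python3 - <<'E'
from h import *
for f,y,cx,z in(("side0",0,.625,.192),("d1",-.368,.485,.193),("d2",-.1316,.5367,.1387)):
    c=load(f+".npz"); w=cloud(c); im=c["image"]
    for s in(-1,1):
        b=(abs(w[...,1]-y)<.02)&((w[...,0]-cx)*s>.016)&((w[...,0]-cx)*s<.06)&(abs(w[...,2]-z-.03)<.03)
        print(f,s,np.sort(w[b][:,2]-z)[:8].round(4))
E
python3 -m pendant '[{"dp":[0,0,0],"rotation":[0,0,0],"jaw":1},{"dp":[0,0,0],"rotation":[0,0,0],"jaw":1},{"dp":[0,0,0],"rotation":[0,0,0],"jaw":1},{"dp":[0,0,0],"rotation":[0,0,0],"jaw":1}]'
```

```text
side0 -1 [0.0308 0.0314 0.0317 0.0321 0.0326 0.0329 0.0329 0.0334]
side0 1 [0.0314 0.0315 0.0319 0.0321 0.0326 0.0326 0.0329 0.0331]
d1 -1 [0.0335 0.0335 0.0339 0.0357 0.0361 0.037  0.0372 0.038 ]
d1 1 [0.0331 0.0334 0.0334 0.0342 0.0348 0.0363 0.0366 0.0367]
d2 -1 [0.0084 0.0103 0.0128 0.0133 0.017  0.018  0.0208 0.0236]
d2 1 [0.0124 0.0194 0.0225 0.0273 0.0297 0.0314 0.0315 0.0318]
time: 11.1
ee_pos: [0.42, -0.2736, 0.0284]
eef_rot: [0.666, 0.746, -0.0, -0.0]
ft_force: [0.4, 0.6, 0.8]
width: 0.0597
grip_force: 0.0
```

The real fingertips sit about 30 mm above the reported TCP, consistently in three views. All grasp heights therefore need the reported z about 28 mm lower. I go down and re-grip, watching the force.

```bash
python3 -m pendant '[{"dp":[0,0,0],"rotation":[0,0,0],"jaw":1},{"dp":[0,0,0],"rotation":[0,0,0],"jaw":1},{"dp":[0,0,0.05],"rotation":[0,0,0],"jaw":1},{"dp":[0,0,0.11],"rotation":[0,0,0],"jaw":1},{"dp":[0,0,0.11],"rotation":[0,0,0],"jaw":1}]';python3 -m pendant '[{"dp":[0,0,0.03],"rotation":[0,0,0],"jaw":1},{"dp":[0,0,0.06],"rotation":[0,0,0],"jaw":1},{"dp":[0,0,0.06],"rotation":[0,0,0],"jaw":1}]'
python3 - <<'E'
from h import *
c=snap("side","d4"); w=cloud(c)
for s in(-1,1):
    b=(abs(w[...,1]+.2737)<.02)&((w[...,0]-.4205)*s>.02)&((w[...,0]-.4205)*s<.06)&(w[...,2]>.022)&(w[...,2]<.09)&(c["image"].max(2)<90)
    print(s,np.sort(w[b][:,2])[:8].round(4))
E
```

```text
time: 11.72
ee_pos: [0.4197, -0.2733, 0.0112]
eef_rot: [0.666, 0.746, -0.0, -0.001]
ft_force: [0.2, 0.2, 0.1]
width: 0.0866
grip_force: 0.0
time: 12.1
ee_pos: [0.4202, -0.2735, 0.0029]
eef_rot: [0.666, 0.746, -0.0, -0.0]
ft_force: [-0.3, 0.0, 0.6]
width: 0.0871
grip_force: 0.0
-1 [0.035  0.0358 0.0364 0.0377 0.0379 0.0389 0.0405 0.0409]
1 [0.0359 0.0371 0.0376 0.0377 0.0402 0.0412 0.0419 0.0421]
```

```bash
python3 -m pendant '[{"dp":[0,0,0.035],"rotation":[0,0,0],"jaw":1},{"dp":[0,0,0.035],"rotation":[0,0,0],"jaw":0.2},{"dp":[0,0,0.035],"rotation":[0,0,0],"jaw":0.2},{"dp":[0,0,0.035],"rotation":[0,0,0],"jaw":0.2},{"dp":[0,0,0.035],"rotation":[0,0,0],"jaw":0.2},{"dp":[0,0,0.035],"rotation":[0,0,0],"jaw":0.2},{"dp":[0,0,0.035],"rotation":[0,0,0],"jaw":0.2},{"dp":[0,0,0.035],"rotation":[0,0,0],"jaw":0.2}]' 40; python3 -m pendant '[{"dp":[0,0,0],"rotation":[0,0,0],"jaw":0.2},{"dp":[0,0,0],"rotation":[0,0,0],"jaw":0.2}]'; python3 plan.py .115 .42,-.2735,.1 .535,-.035,.1
```

```text
time: 13.15
ee_pos: [0.4206, -0.2737, -0.002]
eef_rot: [0.666, 0.746, 0.0, 0.0]
ft_force: [0.6, -0.2, -0.2]
width: 0.0331
grip_force: 40.0
time: 13.4
ee_pos: [0.4206, -0.2737, -0.0019]
eef_rot: [0.666, 0.746, 0.0, 0.0]
ft_force: [1.2, -0.3, 0.5]
width: 0.033
grip_force: 40.0
at [ 0.4206 -0.2737 -0.0019] w 0.033 rot [ 0.      0.     -0.0003]
.42,-.2735,.1 [ 0.001 -0.004 -0.68 ]
.535,-.035,.1 [ 1.495  0.938 -0.679]
```

```bash
python3 -m pendant '[{"dp":[0,0,-0.2],"rotation":[0,0,0],"jaw":0.2},{"dp":[0,0,-0.45],"rotation":[0,0,0],"jaw":0.2},{"dp":[0,0,-0.68],"rotation":[0,0,0],"jaw":0.2},{"dp":[0.2,0.1,-0.68],"rotation":[0,0,0],"jaw":0.2},{"dp":[0.5,0.35,-0.68],"rotation":[0,0,0],"jaw":0.2},{"dp":[0.8,0.6,-0.68],"rotation":[0,0,0],"jaw":0.2},{"dp":[1,0.7,-0.68],"rotation":[0,0,0],"jaw":0.2},{"dp":[1,0.7,-0.68],"rotation":[0,0,0],"jaw":0.2}]'; python3 plan.py .115 .535,-.032,.005
```

```text
time: 14.4
ee_pos: [0.5082, -0.1095, 0.0993]
eef_rot: [0.664, 0.748, 0.0, -0.001]
ft_force: [-0.3, -0.6, -3.7]
width: 0.0332
grip_force: 40.0
at [ 0.5082 -0.1095  0.0993] w 0.0332 rot [-0.0002 -0.0002  0.0005]
.535,-.032,.005 [0.491 0.239 0.629]
```

```bash
python3 -m pendant '[{"dp":[0.25,0.12,0],"rotation":[0,0,0],"jaw":0.2},{"dp":[0.49,0.239,0],"rotation":[0,0,0],"jaw":0.2},{"dp":[0.49,0.239,0.1],"rotation":[0,0,0],"jaw":0.2},{"dp":[0.49,0.239,0.35],"rotation":[0,0,0],"jaw":0.2},{"dp":[0.49,0.239,0.6],"rotation":[0,0,0],"jaw":0.2},{"dp":[0.49,0.239,0.65],"rotation":[0,0,0],"jaw":0.2},{"dp":[0.49,0.239,0.65],"rotation":[0,0,0],"jaw":0.2},{"dp":[0.49,0.239,0.65],"rotation":[0,0,0],"jaw":0.2}]'; python3 plan.py .115 .535,-.032,-.0028
```

```text
time: 15.4
ee_pos: [0.5363, -0.0361, 0.004]
eef_rot: [0.666, 0.746, 0.001, 0.001]
ft_force: [0.5, -0.8, -3.2]
width: 0.0333
grip_force: 40.0
at [ 0.5363 -0.0361  0.004 ] w 0.0333 rot [ 0.0004  0.0001 -0.0004]
.535,-.032,-.0028 [ 0.028 -0.005  0.046]
```

```bash
python3 -m pendant '[{"dp":[0,0,0.02],"rotation":[0,0,0],"jaw":0.2},{"dp":[0,0,0.035],"rotation":[0,0,0],"jaw":0.2},{"dp":[0,0,0.04],"rotation":[0,0,0],"jaw":0.2},{"dp":[0,0,0.04],"rotation":[0,0,0],"jaw":0.2}]'; python3 -m pendant '[{"dp":[0,0,0.005],"rotation":[0,0,0],"jaw":0.2},{"dp":[0,0,0.005],"rotation":[0,0,0],"jaw":0.2}]'
```

```text
time: 15.9
ee_pos: [0.5353, -0.0357, -0.003]
eef_rot: [0.666, 0.746, 0.0, 0.0]
ft_force: [-3.6, -0.4, 5.0]
width: 0.0333
grip_force: 40.0
time: 16.15
ee_pos: [0.5354, -0.0357, -0.003]
eef_rot: [0.666, 0.746, 0.0, 0.0]
ft_force: [-6.9, -0.1, 13.6]
width: 0.0334
grip_force: 40.0
```

```bash
python3 -m pendant '[{"dp":[0,0,-0.007],"rotation":[0,0,0],"jaw":1},{"dp":[0,0,-0.007],"rotation":[0,0,0],"jaw":1},{"dp":[0,0,-0.007],"rotation":[0,0,0],"jaw":1},{"dp":[0,0,-0.007],"rotation":[0,0,0],"jaw":1},{"dp":[0,0,-0.3],"rotation":[0,0,0],"jaw":1},{"dp":[0,0,-0.65],"rotation":[0,0,0],"jaw":1},{"dp":[-0.5,-0.2,-0.72],"rotation":[0,0,0],"jaw":1},{"dp":[-0.9,-0.3,-0.72],"rotation":[0,0,0],"jaw":1}]'; python3 plan.py .115 .425,-.317,.1
python3 - <<'E'
from h import *
c=snap("side","d5")
c=load("w2.npz"); w=cloud(c)
for lo,hi in((.050,.06),(.066,.085)):
    b=(w[...,2]>lo)&(w[...,2]<hi)&(w[...,0]>.38)&(w[...,0]<.46)&(w[...,1]<-.29)&(w[...,1]>-.35); p=w[b]; print(lo,len(p),p.min(0).round(4) if len(p) else "",p.max(0).round(4) if len(p) else "")
c=load("w1.npz"); w=cloud(c)
for lo,hi in((.050,.061),(.070,.085)):
    b=(w[...,2]>lo)&(w[...,2]<hi)&(w[...,0]>.38)&(w[...,0]<.46)&(w[...,1]<-.294)&(w[...,1]>-.36); p=w[b]; print(lo,len(p),p.min(0).round(4),p.max(0).round(4))
E
```

```text
time: 17.15
ee_pos: [0.5089, -0.1582, 0.1046]
eef_rot: [0.665, 0.747, 0.001, 0.001]
ft_force: [1.2, -0.6, 0.2]
width: 0.0868
grip_force: 0.0
at [ 0.5089 -0.1582  0.1046] w 0.0868 rot [0.0004 0.0001 0.    ]
.425,-.317,.1 [-0.988 -0.678  0.029]
0.05 247 [ 0.4093 -0.3114  0.05  ] [ 0.4395 -0.3     0.06  ]
0.066 0  
0.05 394 [ 0.4089 -0.3333  0.0506] [ 0.442  -0.3015  0.061 ]
0.07 103 [ 0.4195 -0.3228  0.0707] [ 0.431 -0.312  0.079]
```

```bash
python3 -m pendant '[{"dp":[-0.5,-0.35,0.03],"rotation":[0,0,0],"jaw":1},{"dp":[-0.99,-0.675,0.03],"rotation":[0,0,0],"jaw":1},{"dp":[-0.99,-0.675,0.03],"rotation":[0,0,0],"jaw":1},{"dp":[-0.99,-0.675,0.03],"rotation":[0,0,0],"jaw":1},{"dp":[-0.99,-0.675,0.03],"rotation":[0,0,0],"jaw":1},{"dp":[-0.99,-0.675,0.03],"rotation":[0,0,0],"jaw":1}]'; python3 plan.py .115 .4255,-.3172,-.002
```

```text
time: 17.95
ee_pos: [0.4257, -0.3147, 0.0986]
eef_rot: [0.665, 0.747, 0.0, -0.0]
ft_force: [0.8, 1.0, 0.4]
width: 0.0872
grip_force: 0.0
at [ 0.4257 -0.3147  0.0986] w 0.0872 rot [ 0.     -0.0001  0.0001]
.4255,-.3172,-.002 [-0.017 -0.004  0.671]
```

View pics/d5.png

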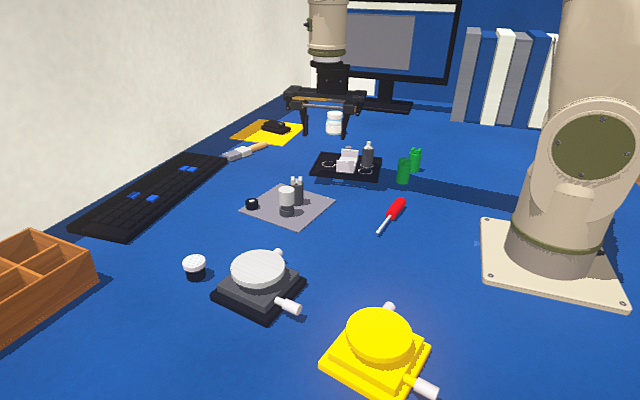

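Both the flat anvil (287,200) and the vee anvil (298,190) stand on the mat. The spot anvil is next.

```bash
python3 -m pendant '[{"dp":[-0.01,0,0.1],"rotation":[0,0,0],"jaw":1},{"dp":[-0.01,0,0.35],"rotation":[0,0,0],"jaw":1},{"dp":[-0.01,0,0.55],"rotation":[0,0,0],"jaw":1},{"dp":[-0.01,0,0.667],"rotation":[0,0,0],"jaw":1},{"dp":[-0.01,0,0.667],"rotation":[0,0,0],"jaw":1},{"dp":[-0.01,0,0.667],"rotation":[0,0,0],"jaw":1}]'; python3 plan.py .115 .4255,-.3172,-.002;python3 -m pendant '[{"dp":[0,0,0],"rotation":[0,0,0],"jaw":0.2},{"dp":[0,0,0],"rotation":[0,0,0],"jaw":0.2},{"dp":[0,0,0],"rotation":[0,0,0],"jaw":0.2},{"dp":[0,0,0],"rotation":[0,0,0],"jaw":0.2},{"dp":[0,0,0],"rotation":[0,0,0],"jaw":0.2},{"dp":[0,0,0],"rotation":[0,0,0],"jaw":0.2},{"dp":[0,0,0],"rotation":[0,0,0],"jaw":0.2},{"dp":[0,0,0],"rotation":[0,0,0],"jaw":0.2}]' 40; python3 plan.py .115 .535,-.085,.1
```

```text
time: 18.7
ee_pos: [0.4257, -0.3179, -0.0005]
eef_rot: [0.666, 0.746, 0.0, 0.001]
ft_force: [0.1, 0.4, 0.2]
width: 0.0869
grip_force: 0.0
at [ 0.4257 -0.3179 -0.0005] w 0.0869 rot [ 0.0002  0.0001 -0.0003]
.4255,-.3172,-.002 [ 0.005 -0.001  0.01 ]
time: 19.7
ee_pos: [0.4252, -0.3176, -0.0013]
eef_rot: [0.666, 0.746, 0.0, 0.0]
ft_force: [1.6, -0.0, 0.0]
width: 0.0332
grip_force: 40.0
at [ 0.4252 -0.3176 -0.0013] w 0.0332 rot [ 0.0001  0.     -0.0003]
.535,-.085,.1 [ 1.458  0.903 -0.675]
```

```bash
python3 -m pendant '[{"dp":[0,0,-0.2],"rotation":[0,0,0],"jaw":0.2},{"dp":[0,0,-0.45],"rotation":[0,0,0],"jaw":0.2},{"dp":[0,0,-0.68],"rotation":[0,0,0],"jaw":0.2},{"dp":[0.2,0.15,-0.68],"rotation":[0,0,0],"jaw":0.2},{"dp":[0.5,0.45,-0.68],"rotation":[0,0,0],"jaw":0.2},{"dp":[0.8,0.75,-0.68],"rotation":[0,0,0],"jaw":0.2},{"dp":[1,0.95,-0.68],"rotation":[0,0,0],"jaw":0.2},{"dp":[1,0.95,-0.68],"rotation":[0,0,0],"jaw":0.2}]'; python3 plan.py .115 .57,-.073,.001
```

```text
time: 20.7
ee_pos: [0.5509, -0.1479, 0.0997]
eef_rot: [0.664, 0.748, 0.0, -0.001]
ft_force: [-1.6, -0.6, -3.4]
width: 0.033
grip_force: 40.0
at [ 0.5509 -0.1479  0.0997] w 0.033 rot [-0.0001 -0.0003  0.0007]
.57,-.073,.001 [0.479 0.187 0.659]
```

```bash
python3 -m pendant '[{"dp":[0.25,0.1,0],"rotation":[0,0,0],"jaw":0.2},{"dp":[0.48,0.18,0],"rotation":[0,0,0],"jaw":0.2},{"dp":[0.48,0.18,0.1],"rotation":[0,0,0],"jaw":0.2},{"dp":[0.48,0.18,0.35],"rotation":[0,0,0],"jaw":0.2},{"dp":[0.48,0.18,0.6],"rotation":[0,0,0],"jaw":0.2},{"dp":[0.48,0.18,0.66],"rotation":[0,0,0],"jaw":0.2},{"dp":[0.48,0.18,0.66],"rotation":[0,0,0],"jaw":0.2},{"dp":[0.48,0.18,0.66],"rotation":[0,0,0],"jaw":0.2}]'; python3 -m pendant '[{"dp":[0,0,0.005],"rotation":[0,0,0],"jaw":0.2},{"dp":[0,0,0.005],"rotation":[0,0,0],"jaw":0.2}]'
```

```text
time: 21.7
ee_pos: [0.5694, -0.0783, 0.0032]
eef_rot: [0.666, 0.746, 0.001, 0.001]
ft_force: [-0.8, -0.7, -3.9]
width: 0.0335
grip_force: 40.0
time: 21.95
ee_pos: [0.5687, -0.0779, 0.0016]
eef_rot: [0.666, 0.746, 0.0, 0.0]
ft_force: [-0.4, 0.7, -4.3]
width: 0.033
grip_force: 40.0
```

```bash
python3 -m pendant '[{"dp":[0,0,0.015],"rotation":[0,0,0],"jaw":0.2},{"dp":[0,0,0.024],"rotation":[0,0,0],"jaw":0.2},{"dp":[0,0,0.024],"rotation":[0,0,0],"jaw":0.2}]'; python3 -m pendant '[{"dp":[0,0,0.005],"rotation":[0,0,0],"jaw":0.2},{"dp":[0,0,0.005],"rotation":[0,0,0],"jaw":0.2}]'
```

```text
time: 22.32
ee_pos: [0.5684, -0.0779, -0.0023]
eef_rot: [0.666, 0.746, 0.0, 0.0]
ft_force: [-2.0, 1.0, 3.2]
width: 0.0334
grip_force: 40.0
time: 22.58
ee_pos: [0.5685, -0.0779, -0.0024]
eef_rot: [0.666, 0.746, 0.0, 0.0]
ft_force: [-5.9, 0.7, 11.9]
width: 0.0336
grip_force: 40.0
```

```bash
python3 -m pendant '[{"dp":[0,0,-0.007],"rotation":[0,0,0],"jaw":1},{"dp":[0,0,-0.007],"rotation":[0,0,0],"jaw":1},{"dp":[0,0,-0.007],"rotation":[0,0,0],"jaw":1},{"dp":[0,0,-0.007],"rotation":[0,0,0],"jaw":1},{"dp":[0,0,-0.3],"rotation":[0,0,0],"jaw":1},{"dp":[0,0,-0.65],"rotation":[0,0,0],"jaw":1},{"dp":[-0.5,-0.2,-0.72],"rotation":[0,0,0],"jaw":1},{"dp":[-1,-0.4,-0.72],"rotation":[0,0,0],"jaw":1}]'; python3 plan.py .122 .477,-.37,.19
```

```text
time: 23.58
ee_pos: [0.5359, -0.199, 0.1051]
eef_rot: [0.665, 0.747, 0.001, 0.001]
ft_force: [-0.1, -0.9, -0.1]
width: 0.0867
grip_force: 0.0
at [ 0.5359 -0.199   0.1051] w 0.0867 rot [ 0.0004  0.0001 -0.0011]
.477,-.37,.19 [-1.088 -0.52  -0.567]
```

```bash
python3 -m pendant '[{"dp":[-1,-0.52,-0.4],"rotation":[0,0,-0.001],"jaw":1},{"dp":[-1,-0.52,-0.4],"rotation":[0,0,-0.001],"jaw":1},{"dp":[-1,-0.52,-0.4],"rotation":[0,0,-0.001],"jaw":1},{"dp":[-1,-0.52,-0.4],"rotation":[0,0,-0.001],"jaw":1},{"dp":[-1,-0.52,-0.4],"rotation":[0,0,-0.001],"jaw":1},{"dp":[-1,-0.52,-0.4],"rotation":[0,0,-0.001],"jaw":1}]'
python3 - <<'E'
from h import *
c=snap("wrist","w6"); w=cloud(c)
b=((w[...,2]>.014)&(w[...,2]<.03)&(abs(w[...,0]-.477)<.045)&(abs(w[...,1]+.29)<.042)).astype(np.uint8)
b=cv2.morphologyEx(b,cv2.MORPH_OPEN,np.ones((3,3),np.uint8))
k=max(cv2.findContours(b,0,2)[0],key=cv2.contourArea)
print(cv2.minAreaRect(ray(c,k[:,0],.021).astype(np.float32)*1000), np.nanmedian(w[b>0],0))
# ring circles at floor z .005
im=c["image"]; g=((im.min(2)>120)&(w[...,2]<.013)&(w[...,2]>-.003)).astype(np.uint8)
ks=[k for k in cv2.findContours(g,0,1)[0] if len(k)>25]
for k in ks:
    P=ray(c,k[:,0],.005)*1000; print("ring",cv2.minEnclosingCircle(P.astype(np.float32)))
E
python3 plan.py .122 .477,-.2895,.1
```

```text
time: 24.32
ee_pos: [0.4756, -0.354, 0.163]
eef_rot: [0.663, 0.749, 0.0, -0.001]
ft_force: [0.2, -0.2, -0.1]
width: 0.0869
grip_force: 0.0
((477.3301696777344, -290.4628601074219), (49.851463317871094, 59.06147766113281), 6.97308349609375) [ 0.47688601 -0.28925792  0.0207422 ]
ring ((482.6593933105469, -329.3734130859375), 25.22361946105957)
ring ((782.6168212890625, -320.4710388183594), 34.8546257019043)
ring ((424.71942138671875, -316.7807922363281), 20.26910972595215)
ring ((796.7879028320312, -263.3340148925781), 23.132925033569336)
ring ((531.4298095703125, -281.8218994140625), 20.25742530822754)
ring ((473.48095703125, -258.800537109375), 25.134002685546875)
ring ((419.6106872558594, -273.0785217285156), 20.249267578125)
ring ((472.4991760253906, -237.52902221679688), 26.501306533813477)
at [ 0.4755 -0.3542  0.1631] w 0.0868 rot [-0.0001 -0.0001 -0.0001]
.477,-.2895,.1 [0.427 0.063 0.421]
```

The block is at (0.477, -0.290), yaw 0.122. The rings agree with the places I picked from to within about 2 mm. Next is the block.

```bash
python3 -m pendant '[{"dp":[0.43,0.065,0.1],"rotation":[0,0,0],"jaw":1},{"dp":[0.43,0.065,0.42],"rotation":[0,0,0],"jaw":1},{"dp":[0.43,0.065,0.7],"rotation":[0,0,0],"jaw":1},{"dp":[0.43,0.065,0.9],"rotation":[0,0,0],"jaw":1},{"dp":[0.43,0.065,1],"rotation":[0,0,0],"jaw":1},{"dp":[0.43,0.065,1],"rotation":[0,0,0],"jaw":1},{"dp":[0.43,0.065,1],"rotation":[0,0,0],"jaw":1}]';python3 plan.py .122 .4772,-.2898,-.015;  python3 - <<'E'
from h import *
c=snap("scene","s7"); w=cloud(c)
for n in("scene","side"):
    c=snap(n,"t_"+n); w=cloud(c); im=c["image"]
    b=(abs(w[...,1]+.2895)<.045)&(abs(w[...,0]-.4772)>.036)&(abs(w[...,0]-.4772)<.065)&(w[...,2]<.09)&(w[...,2]>.016)&(im.max(2)<90)
    print(n,np.sort(w[b][:,2])[:10].round(4))
E
```

```text
time: 25.25
ee_pos: [0.4778, -0.2909, 0.0149]
eef_rot: [0.664, 0.748, 0.0, 0.001]
ft_force: [0.2, -0.4, -0.5]
width: 0.0871
grip_force: 0.0
at [ 0.4778 -0.2909  0.0149] w 0.0871 rot [ 0.0003  0.0001 -0.0004]
.4772,-.2898,-.015 [ 0.008 -0.003  0.199]
scene [0.0448 0.0451 0.0452 0.046  0.0466 0.0467 0.0473 0.0476 0.0483 0.049 ]
side [0.0467 0.0477 0.0478 0.0479 0.0482 0.0491 0.0492 0.0495 0.0497 0.0508]
```

```bash
python3 -m pendant '[{"dp":[0.006,-0.003,0.1],"rotation":[0,0,0],"jaw":1},{"dp":[0.006,-0.003,0.21],"rotation":[0,0,0],"jaw":1},{"dp":[0.006,-0.003,0.21],"rotation":[0,0,0],"jaw":1}]'; for i in 1 2; do python3 -m pendant '[{"dp":[0,0,0.012],"rotation":[0,0,0],"jaw":1},{"dp":[0,0,0.012],"rotation":[0,0,0],"jaw":1}]' | grep -E "ee_pos|ft"; done
```

```text
time: 25.78
ee_pos: [0.4748, -0.289, -0.02]
eef_rot: [0.664, 0.748, -0.0, -0.002]
ft_force: [0.7, -0.2, 2.0]
width: 0.0871
grip_force: 0.0
ee_pos: [0.4765, -0.2899, -0.0195]
ft_force: [0.4, -0.1, -0.6]
ee_pos: [0.4764, -0.2897, -0.0214]
ft_force: [-0.8, -0.0, -0.4]
```

```bash
python3 -m pendant '[{"dp":[0,0,0.007],"rotation":[0,0,0],"jaw":1},{"dp":[0,0,0.007],"rotation":[0,0,0],"jaw":0.3},{"dp":[0,0,0.007],"rotation":[0,0,0],"jaw":0.3},{"dp":[0,0,0.007],"rotation":[0,0,0],"jaw":0.3},{"dp":[0,0,0.007],"rotation":[0,0,0],"jaw":0.3},{"dp":[0,0,0.007],"rotation":[0,0,0],"jaw":0.3},{"dp":[0,0,0.007],"rotation":[0,0,0],"jaw":0.3},{"dp":[0,0,0.007],"rotation":[0,0,0],"jaw":0.3}]' 50; python3 plan.py .122 .4835,.276,.12
```

```text
time: 27.28
ee_pos: [0.4765, -0.2897, -0.0225]
eef_rot: [0.664, 0.748, 0.0, 0.0]
ft_force: [1.0, -0.2, -0.8]
width: 0.0495
grip_force: 50.0
at [ 0.4765 -0.2897 -0.0225] w 0.0495 rot [ 0.0001  0.     -0.0004]
.4835,.276,.12 [ 3.739  0.496 -0.95 ]
```

```bash
python3 -m pendant '[{"dp":[0,0,-0.15],"rotation":[0,0,0],"jaw":0.3},{"dp":[0,0,-0.4],"rotation":[0,0,0],"jaw":0.3},{"dp":[0,0,-0.7],"rotation":[0,0,0],"jaw":0.3},{"dp":[0,0,-0.95],"rotation":[0,0,0],"jaw":0.3},{"dp":[0.25,0,-0.95],"rotation":[0,0,0],"jaw":0.3},{"dp":[0.6,0.05,-0.95],"rotation":[0,0,0],"jaw":0.3},{"dp":[0.95,0.1,-0.95],"rotation":[0,0,0],"jaw":0.3},{"dp":[0.95,0.1,-0.95],"rotation":[0,0,0],"jaw":0.3}]'; python3 -m pendant '[{"dp":[0.3,0.05,0],"rotation":[0,0,0],"jaw":0.3},{"dp":[0.6,0.1,0],"rotation":[0,0,0],"jaw":0.3},{"dp":[0.95,0.14,0],"rotation":[0,0,0],"jaw":0.3},{"dp":[0.95,0.14,0],"rotation":[0,0,0],"jaw":0.3}]' | grep -E "pos|width|ft"; python3 -m pendant '[{"dp":[0.3,0.05,0],"rotation":[0,0,0],"jaw":0.3},{"dp":[0.6,0.1,0],"rotation":[0,0,0],"jaw":0.3},{"dp":[0.95,0.14,0],"rotation":[0,0,0],"jaw":0.3},{"dp":[0.95,0.14,0],"rotation":[0,0,0],"jaw":0.3}]'; python3 plan.py .122 .4835,.276,.12
```

```text
time: 28.28
ee_pos: [0.4741, -0.1419, 0.1196]
eef_rot: [0.661, 0.75, 0.0, -0.001]
ft_force: [-0.4, -0.8, -3.5]
width: 0.0495
grip_force: 50.0
ee_pos: [0.4777, 0.0012, 0.1197]
ft_force: [1.3, -1.0, -3.6]
width: 0.0495
time: 29.28
ee_pos: [0.4814, 0.1448, 0.1197]
eef_rot: [0.662, 0.75, 0.0, -0.001]
ft_force: [0.1, -1.3, -3.6]
width: 0.0493
grip_force: 50.0
at [0.4814 0.1448 0.1197] w 0.0493 rot [-0.0001 -0.0002  0.0005]
.4835,.276,.12 [ 0.866  0.123 -0.001]
```

Run:
```python
from h import *
c=snap("wrist","w8"); w=cloud(c); 
b=((w[...,2]>.054)&(w[...,2]<.067)&(abs(w[...,0]-.483)<.08)&(abs(w[...,1]-.276)<.08)).astype(np.uint8)
k=max(cv2.findContours(b,0,1)[0],key=cv2.contourArea); P=(ray(c,k[:,0],.06)*1000).astype(np.float32)
print(cv2.minEnclosingCircle(P),cv2.fitEllipse(P),np.nanmean(w[b>0],0))
for f in("side0","scene0"):
    c=load(f+".npz");w=cloud(c)
    b=((w[...,2]>.056)&(w[...,2]<.067)&(abs(w[...,0]-.483)<.08)&(abs(w[...,1]-.276)<.08)).astype(np.uint8)
    k=max(cv2.findContours(b,0,1)[0],key=cv2.contourArea); P=(ray(c,k[:,0],.06)*1000).astype(np.float32); print(f,cv2.fitEllipse(P))
```

```text
((479.714111328125, 274.318603515625), 44.79399108886719) ((479.88604736328125, 272.2745361328125), (83.14878845214844, 89.83139038085938), 97.92359161376953) [0.47974392 0.27368788 0.05968227]
side0 ((480.10467529296875, 277.2040100097656), (89.03654479980469, 92.82537078857422), 26.971271514892578)
scene0 ((484.0434875488281, 274.66571044921875), (87.37686157226562, 88.85086822509766), 27.863670349121094)
```

Wrist view puts the table at (0.480, 0.274), and the average over all three views is about (0.481, 0.275).

```bash
python3 plan.py .122 .481,.275,.12; python3 -m pendant '[{"dp":[0.25,0.03,0],"rotation":[0,0,0],"jaw":0.3},{"dp":[0.55,0.07,0],"rotation":[0,0,0],"jaw":0.3},{"dp":[0.862,0.106,0],"rotation":[0,0,0],"jaw":0.3},{"dp":[0.862,0.106,0],"rotation":[0,0,0],"jaw":0.3},{"dp":[0.862,0.106,0.2],"rotation":[0,0,0],"jaw":0.3},{"dp":[0.862,0.106,0.4],"rotation":[0,0,0],"jaw":0.3},{"dp":[0.862,0.106,0.5],"rotation":[0,0,0],"jaw":0.3},{"dp":[0.862,0.106,0.5],"rotation":[0,0,0],"jaw":0.3}]';python3 -m pendant '[{"dp":[0,0,0],"rotation":[0,0,0],"jaw":0.3}]' >/dev/null; python3 plan.py .122 .481,.275,.0325
```

```text
at [0.4817 0.142  0.1195] w 0.0495 rot [-0.0002  0.     -0.    ]
.481,.275,.12 [ 0.881  0.103 -0.004]
time: 30.32
ee_pos: [0.4824, 0.2701, 0.0442]
eef_rot: [0.664, 0.748, -0.001, -0.0]
ft_force: [0.5, -0.2, -2.6]
width: 0.0496
grip_force: 50.0
at [0.4833 0.2717 0.0462] w 0.0501 rot [ 0.0003 -0.0001 -0.0005]
.481,.275,.0325 [ 0.024 -0.013  0.091]
```

```bash
python3 -m pendant '[{"dp":[0.022,-0.013,0.04],"rotation":[0,0,0],"jaw":0.3},{"dp":[0.022,-0.013,0.075],"rotation":[0,0,0],"jaw":0.3},{"dp":[0.022,-0.013,0.075],"rotation":[0,0,0],"jaw":0.3},{"dp":[0.022,-0.013,0.075],"rotation":[0,0,0],"jaw":0.3}]';for i in 1 2; do python3 -m pendant '[{"dp":[0,0,0.006],"rotation":[0,0,0],"jaw":0.3},{"dp":[0,0,0.006],"rotation":[0,0,0],"jaw":0.3}]' | grep -E "ee_pos|ft"; done
```

```text
time: 30.95
ee_pos: [0.4801, 0.2748, 0.0338]
eef_rot: [0.664, 0.748, 0.0, 0.0]
ft_force: [0.1, 0.9, -3.6]
width: 0.0495
grip_force: 50.0
ee_pos: [0.4801, 0.2748, 0.0329]
ft_force: [-0.3, 0.9, -2.9]
ee_pos: [0.4802, 0.2749, 0.0325]
ft_force: [-2.7, -2.4, 5.3]
```

```bash
python3 -m pendant '[{"dp":[0,0,-0.002],"rotation":[0,0,0],"jaw":1},{"dp":[0,0,-0.002],"rotation":[0,0,0],"jaw":1},{"dp":[0,0,-0.002],"rotation":[0,0,0],"jaw":1},{"dp":[0,0,-0.002],"rotation":[0,0,0],"jaw":1},{"dp":[0,0,-0.3],"rotation":[0,0,0],"jaw":1},{"dp":[0,0,-0.55],"rotation":[0,0,0],"jaw":1},{"dp":[-0.4,0,-0.55],"rotation":[0,0,0],"jaw":1},{"dp":[-0.85,0,-0.55],"rotation":[0,0,0],"jaw":1}]'
python3 - <<'E'
from h import *
c=snap("wrist","w9"); w=cloud(c)
for n,lo,hi,h in(("block",.070,.083,.076),("table",.054,.066,.06)):
    b=((w[...,2]>lo)&(w[...,2]<hi)&(abs(w[...,0]-.483)<.08)&(abs(w[...,1]-.276)<.08)).astype(np.uint8)
    k=max(cv2.findContours(b,0,1)[0],key=cv2.contourArea); P=(ray(c,k[:,0],h)*1000).astype(np.float32); print(n,cv2.minAreaRect(P),cv2.minEnclosingCircle(P),np.nanmedian(w[b>0],0))
for f in("scene","side"):
    c=snap(f,f+"9"); w=cloud(c)
    b=((w[...,2]>.072)&(w[...,2]<.082)&(abs(w[...,0]-.483)<.05)&(abs(w[...,1]-.276)<.05)).astype(np.uint8)
    k=max(cv2.findContours(b,0,1)[0],key=cv2.contourArea); P=(ray(c,k[:,0],.076)*1000).astype(np.float32); print(f,cv2.minAreaRect(P))
E
python3 plan.py .115 .5367,.0188,.11
```

```text
time: 32.45
ee_pos: [0.4949, 0.1524, 0.115]
eef_rot: [0.663, 0.749, 0.001, 0.0]
ft_force: [0.5, -0.6, -0.1]
width: 0.0868
grip_force: 0.0
block ((479.6889343261719, 273.869384765625), (49.717689514160156, 59.67181396484375), 6.944584846496582) ((479.66217041015625, 274.400634765625), 38.148799896240234) [0.47951064 0.27557057 0.07568966]
table ((480.039306640625, 271.7881774902344), (88.71678161621094, 83.90738677978516), 6.945004940032959) ((479.8020324707031, 274.40643310546875), 44.73344421386719) [0.48223092 0.2701778  0.05969066]
scene ((496.98968505859375, 275.60540771484375), (26.52604866027832, 63.52899169921875), 6.639328956604004)
side ((479.530517578125, 277.83367919921875), (52.22568893432617, 66.3521728515625), 7.263294219970703)
at [0.4954 0.1493 0.1146] w 0.0871 rot [ 0.0001  0.0002 -0.0003]
.5367,.0188,.11 [-0.896  0.175  0.032]
```

View pics/w9.png

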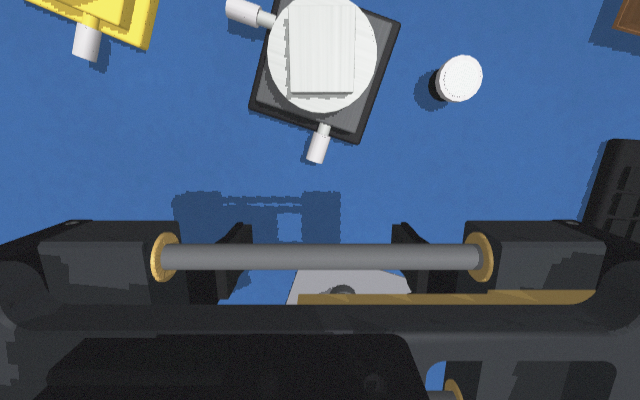

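The block at (322,50) lies flat on the table, and its centre matches the table centre to within 1 mm. Now I return the anvils, flat first.

```bash
python3 -m pendant '[{"dp":[-0.5,0.1,0],"rotation":[0,0,0],"jaw":1},{"dp":[-0.896,0.17,0],"rotation":[0,0,0],"jaw":1},{"dp":[-0.896,0.17,0],"rotation":[0,0,0],"jaw":1},{"dp":[-0.896,0.17,0],"rotation":[0,0,0],"jaw":1},{"dp":[-0.896,0.17,0],"rotation":[0,0,0],"jaw":1}]'; python3 plan.py .115 .5367,.0188,.008
```

```text
time: 33.22
ee_pos: [0.5356, 0.0253, 0.1144]
eef_rot: [0.663, 0.749, 0.0, -0.0]
ft_force: [-0.5, 0.4, -0.4]
width: 0.0873
grip_force: 0.0
at [0.5356 0.0253 0.1144] w 0.0873 rot [-0.     -0.0001  0.0012]
.5367,.0188,.008 [-0.044  0.002  0.709]
```

```bash
python3 -m pendant '[{"dp":[-0.035,0.003,0],"rotation":[0,0,0.001],"jaw":1},{"dp":[-0.035,0.003,0.2],"rotation":[0,0,0.001],"jaw":1},{"dp":[-0.035,0.003,0.45],"rotation":[0,0,0.001],"jaw":1},{"dp":[-0.035,0.003,0.7],"rotation":[0,0,0.001],"jaw":1},{"dp":[-0.035,0.003,0.705],"rotation":[0,0,0.001],"jaw":1},{"dp":[-0.035,0.003,0.705],"rotation":[0,0,0.001],"jaw":1}]';python3 -m pendant '[{"dp":[0,0,0],"rotation":[0,0,0],"jaw":0.2},{"dp":[0,0,0],"rotation":[0,0,0],"jaw":0.2},{"dp":[0,0,0],"rotation":[0,0,0],"jaw":0.2},{"dp":[0,0,0],"rotation":[0,0,0],"jaw":0.2},{"dp":[0,0,0],"rotation":[0,0,0],"jaw":0.2},{"dp":[0,0,0],"rotation":[0,0,0],"jaw":0.2},{"dp":[0,0,0],"rotation":[0,0,0],"jaw":0.2},{"dp":[0,0,0],"rotation":[0,0,0],"jaw":0.2}]' 40; python3 plan.py .115 .5317,-.283,.1
```

```text
time: 33.98
ee_pos: [0.5379, 0.0181, 0.0101]
eef_rot: [0.666, 0.746, 0.001, 0.0]
ft_force: [0.1, 0.2, 0.1]
width: 0.0873
grip_force: 0.0
time: 34.98
ee_pos: [0.5371, 0.0177, 0.0087]
eef_rot: [0.666, 0.746, 0.0, 0.0]
ft_force: [0.2, 1.0, 0.4]
width: 0.0355
grip_force: 40.0
at [0.5371 0.0177 0.0087] w 0.0355 rot [ 0.     -0.     -0.0003]
.5317,-.283,.1 [-1.988 -0.262 -0.609]
```

```bash
python3 -m pendant '[{"dp":[0,0,-0.2],"rotation":[0,0,0],"jaw":0.2},{"dp":[0,0,-0.45],"rotation":[0,0,0],"jaw":0.2},{"dp":[0,0,-0.68],"rotation":[0,0,0],"jaw":0.2},{"dp":[0,0,-0.68],"rotation":[0,0,0],"jaw":0.2},{"dp":[-0.3,-0.04,-0.68],"rotation":[0,0,0],"jaw":0.2},{"dp":[-0.65,-0.08,-0.68],"rotation":[0,0,0],"jaw":0.2},{"dp":[-1,-0.13,-0.68],"rotation":[0,0,0],"jaw":0.2},{"dp":[-1,-0.13,-0.68],"rotation":[0,0,0],"jaw":0.2}]';python3 plan.py .115 .5317,-.2848,.014
```

```text
time: 35.98
ee_pos: [0.5325, -0.1389, 0.1088]
eef_rot: [0.669, 0.743, -0.002, -0.001]
ft_force: [-0.2, 0.6, -3.9]
width: 0.035
grip_force: 40.0
at [ 0.5325 -0.1389  0.1088] w 0.035 rot [-0.0005  0.0002 -0.0015]
.5317,-.2848,.014 [-0.966 -0.106  0.633]
```

```bash
python3 -m pendant '[{"dp":[-0.4,-0.05,0],"rotation":[0,0,0],"jaw":0.2},{"dp":[-0.75,-0.09,0],"rotation":[0,0,0],"jaw":0.2},{"dp":[-0.96,-0.11,0],"rotation":[0,0,0],"jaw":0.2},{"dp":[-0.96,-0.11,0],"rotation":[0,0,0],"jaw":0.2},{"dp":[-0.96,-0.11,0.2],"rotation":[0,0,0],"jaw":0.2},{"dp":[-0.96,-0.11,0.45],"rotation":[0,0,0],"jaw":0.2},{"dp":[-0.96,-0.11,0.6],"rotation":[0,0,0],"jaw":0.2},{"dp":[-0.96,-0.11,0.6],"rotation":[0,0,0],"jaw":0.2}]';python3 -m pendant '[{"dp":[0,0,0],"rotation":[0,0,0],"jaw":0.2}]'>/dev/null; python3 plan.py .115 .5317,-.2848,.0095
```

```text
time: 36.98
ee_pos: [0.5329, -0.2759, 0.018]
eef_rot: [0.665, 0.747, -0.0, -0.003]
ft_force: [-0.7, 0.1, -3.0]
width: 0.0352
grip_force: 40.0
at [ 0.5351 -0.2778  0.0213] w 0.0353 rot [ 0.0001 -0.     -0.0001]
.5317,-.2848,.0095 [-0.044 -0.028  0.079]
```

```bash
python3 -m pendant '[{"dp":[-0.044,-0.028,0.03],"rotation":[0,0,0],"jaw":0.2},{"dp":[-0.044,-0.028,0.04],"rotation":[0,0,0],"jaw":0.2},{"dp":[-0.044,-0.028,0.04],"rotation":[0,0,0],"jaw":0.2},{"dp":[-0.044,-0.028,0.04],"rotation":[0,0,0],"jaw":0.2}]' >/dev/null; python3 plan.py .115 .5317,-.2848,.0095
```

```text
at [ 0.5312 -0.2855  0.0149] w 0.035 rot [ 0.0001  0.     -0.0003]
.5317,-.2848,.0095 [0.004 0.004 0.036]
```

```bash
python3 -m pendant '[{"dp":[0.004,0.003,0.02],"rotation":[0,0,0],"jaw":0.2},{"dp":[0.004,0.003,0.033],"rotation":[0,0,0],"jaw":0.2},{"dp":[0.004,0.003,0.033],"rotation":[0,0,0],"jaw":0.2}]' | grep -E "pos|ft"; for i in 1 2; do python3 -m pendant '[{"dp":[0,0,0.005],"rotation":[0,0,0],"jaw":0.2},{"dp":[0,0,0.005],"rotation":[0,0,0],"jaw":0.2}]'| grep -E "pos|ft"; done
```

```text
ee_pos: [0.5315, -0.2848, 0.0098]
ft_force: [-0.2, 0.3, -1.9]
ee_pos: [0.5316, -0.2849, 0.0097]
ft_force: [-2.7, 2.1, 6.1]
ee_pos: [0.5317, -0.2849, 0.0096]
ft_force: [-4.5, 3.5, 13.1]
```

```bash
python3 -m pendant '[{"dp":[0,0,-0.007],"rotation":[0,0,0],"jaw":1},{"dp":[0,0,-0.007],"rotation":[0,0,0],"jaw":1},{"dp":[0,0,-0.007],"rotation":[0,0,0],"jaw":1},{"dp":[0,0,-0.007],"rotation":[0,0,0],"jaw":1},{"dp":[0,0,-0.3],"rotation":[0,0,0],"jaw":1},{"dp":[0,0,-0.65],"rotation":[0,0,0],"jaw":1},{"dp":[0.4,0.05,-0.65],"rotation":[0,0,0],"jaw":1},{"dp":[0.85,0.1,-0.65],"rotation":[0,0,0],"jaw":1}]'; python3 plan.py .115 .5354,-.0357,.1
```

```text
time: 39.48
ee_pos: [0.5322, -0.1611, 0.1064]
eef_rot: [0.667, 0.745, 0.0, 0.001]
ft_force: [0.9, 0.6, -0.1]
width: 0.0868
grip_force: 0.0
at [ 0.5322 -0.1611  0.1064] w 0.0868 rot [ 0.0003  0.0001 -0.0006]
.5354,-.0357,.1 [0.828 0.114 0.043]
```

```bash
python3 -m pendant '[{"dp":[0.4,0.05,0],"rotation":[0,0,0],"jaw":1},{"dp":[0.825,0.114,0.04],"rotation":[0,0,0],"jaw":1},{"dp":[0.825,0.114,0.04],"rotation":[0,0,0],"jaw":1},{"dp":[0.825,0.114,0.04],"rotation":[0,0,0],"jaw":1},{"dp":[0.825,0.114,0.04],"rotation":[0,0,0],"jaw":1},{"dp":[0.825,0.114,0.04],"rotation":[0,0,0],"jaw":1}]'|grep pos; python3 plan.py .115 .5354,-.0357,-.002
python3 - <<'E'
from h import *
snap("side","d10")
E
```

```text
ee_pos: [0.535, -0.0384, 0.0998]
at [ 0.535  -0.0384  0.0998] w 0.0874 rot [ 0.      0.     -0.0006]
.5354,-.0357,-.002 [0.018 0.005 0.678]
```

View pics/d10.png

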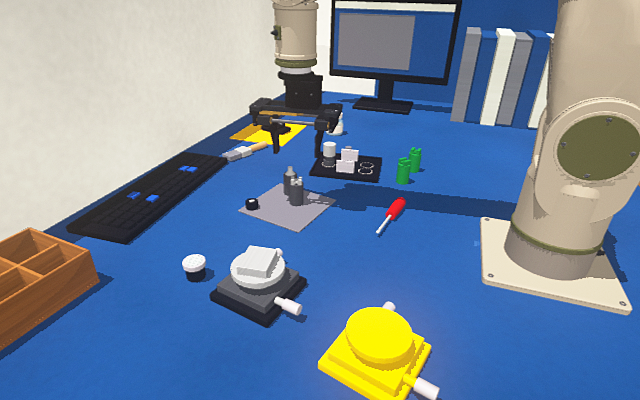

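The flat anvil is back in the tray at (329,155), the block lies on the stage at (258,262), and vee and spot stand on the mat at (292,187). Vee next.

```bash
python3 -m pendant '[{"dp":[0.01,0.005,0],"rotation":[0,0,0],"jaw":1},{"dp":[0.01,0.005,0.2],"rotation":[0,0,0],"jaw":1},{"dp":[0.01,0.005,0.45],"rotation":[0,0,0],"jaw":1},{"dp":[0.01,0.005,0.67],"rotation":[0,0,0],"jaw":1},{"dp":[0.01,0.005,0.675],"rotation":[0,0,0],"jaw":1},{"dp":[0.01,0.005,0.675],"rotation":[0,0,0],"jaw":1}]';python3 -m pendant '[{"dp":[0,0,0],"rotation":[0,0,0],"jaw":0.2},{"dp":[0,0,0],"rotation":[0,0,0],"jaw":0.2},{"dp":[0,0,0],"rotation":[0,0,0],"jaw":0.2},{"dp":[0,0,0],"rotation":[0,0,0],"jaw":0.2},{"dp":[0,0,0],"rotation":[0,0,0],"jaw":0.2},{"dp":[0,0,0],"rotation":[0,0,0],"jaw":0.2},{"dp":[0,0,0],"rotation":[0,0,0],"jaw":0.2},{"dp":[0,0,0],"rotation":[0,0,0],"jaw":0.2}]' 40; python3 plan.py .115 .4206,-.2737,.1
```

```text
time: 41.02
ee_pos: [0.5364, -0.0355, -0.0003]
eef_rot: [0.666, 0.746, 0.0, 0.0]
ft_force: [-0.1, -0.3, 0.7]
width: 0.0871
grip_force: 0.0
time: 42.02
ee_pos: [0.5354, -0.0355, -0.0015]
eef_rot: [0.666, 0.746, -0.0, -0.0]
ft_force: [-0.6, -0.4, 0.2]
width: 0.033
grip_force: 40.0
at [ 0.5354 -0.0355 -0.0015] w 0.033 rot [-0.     -0.     -0.0003]
.4206,-.2737,.1 [-1.491 -0.94  -0.677]
```

```bash
python3 -m pendant '[{"dp":[0,0,-0.2],"rotation":[0,0,0],"jaw":0.2},{"dp":[0,0,-0.45],"rotation":[0,0,0],"jaw":0.2},{"dp":[0,0,-0.68],"rotation":[0,0,0],"jaw":0.2},{"dp":[0,0,-0.68],"rotation":[0,0,0],"jaw":0.2},{"dp":[-0.3,-0.2,-0.68],"rotation":[0,0,0],"jaw":0.2},{"dp":[-0.6,-0.45,-0.68],"rotation":[0,0,0],"jaw":0.2},{"dp":[-0.95,-0.7,-0.68],"rotation":[0,0,0],"jaw":0.2},{"dp":[-0.95,-0.7,-0.68],"rotation":[0,0,0],"jaw":0.2}]'|grep ft;python3 -m pendant '[{"dp":[-0.25,-0.1,0],"rotation":[0,0,0],"jaw":0.2},{"dp":[-0.5,-0.23,0],"rotation":[0,0,0],"jaw":0.2},{"dp":[-0.54,-0.23,0],"rotation":[0,0,0],"jaw":0.2},{"dp":[-0.54,-0.23,0],"rotation":[0,0,0],"jaw":0.2}]'; python3 plan.py .115 .4205,-.2735,.01
```

```text
ft_force: [0.9, 1.1, -3.3]
time: 43.52
ee_pos: [0.4221, -0.2725, 0.0994]
eef_rot: [0.666, 0.746, -0.0, -0.001]
ft_force: [-0.2, -0.8, -2.7]
width: 0.0331
grip_force: 40.0
at [ 0.4221 -0.2725  0.0994] w 0.0331 rot [-0.0002 -0.0002 -0.0003]
.4205,-.2735,.01 [-0.006 -0.011  0.596]
```

```bash
python3 -m pendant '[{"dp":[-0.006,-0.011,0.15],"rotation":[0,0,0],"jaw":0.2},{"dp":[-0.006,-0.011,0.4],"rotation":[0,0,0],"jaw":0.2},{"dp":[-0.006,-0.011,0.59],"rotation":[0,0,0],"jaw":0.2},{"dp":[-0.006,-0.011,0.61],"rotation":[0,0,0],"jaw":0.2},{"dp":[-0.006,-0.011,0.61],"rotation":[0,0,0],"jaw":0.2},{"dp":[-0.006,-0.011,0.61],"rotation":[0,0,0],"jaw":0.2}]'|grep ft; python3 plan.py .115 .4205,-.2735,-.0003
```

```text
ft_force: [0.9, -0.6, -2.9]
at [ 0.4217 -0.2745  0.0102] w 0.0334 rot [ 0.0003  0.0002 -0.0002]
.4205,-.2735,-.0003 [ 0.008 -0.007  0.07 ]
```

```bash
python3 -m pendant '[{"dp":[0.005,-0.002,0.03],"rotation":[0,0,0],"jaw":0.2},{"dp":[0.005,-0.002,0.055],"rotation":[0,0,0],"jaw":0.2},{"dp":[0.005,-0.002,0.055],"rotation":[0,0,0],"jaw":0.2},{"dp":[0.005,-0.002,0.055],"rotation":[0,0,0],"jaw":0.2}]' | grep -E "pos|ft"; for i in 1 2; do python3 -m pendant '[{"dp":[0,0,0.006],"rotation":[0,0,0],"jaw":0.2},{"dp":[0,0,0.006],"rotation":[0,0,0],"jaw":0.2}]'| grep -E "pos|ft"; done
```

```text
ee_pos: [0.4202, -0.2737, 0.0008]
ft_force: [-0.6, -0.7, -2.9]
ee_pos: [0.4202, -0.2737, -0.0002]
ft_force: [-1.0, -0.3, -2.8]
ee_pos: [0.4203, -0.2738, -0.0006]
ft_force: [-3.2, 1.4, 5.7]
```

Seated. I release it and go for the spot anvil.

```bash
python3 -m pendant '[{"dp":[0,0,-0.003],"rotation":[0,0,0],"jaw":1},{"dp":[0,0,-0.003],"rotation":[0,0,0],"jaw":1},{"dp":[0,0,-0.003],"rotation":[0,0,0],"jaw":1},{"dp":[0,0,-0.003],"rotation":[0,0,0],"jaw":1},{"dp":[0,0,-0.3],"rotation":[0,0,0],"jaw":1},{"dp":[0,0,-0.68],"rotation":[0,0,0],"jaw":1},{"dp":[0.4,0.35,-0.7],"rotation":[0,0,0],"jaw":1},{"dp":[0.7,0.7,-0.7],"rotation":[0,0,0],"jaw":1}]'|grep ft;python3 plan.py .115 .5685,-.0779,.1
```

```text
ft_force: [0.8, -0.9, 0.2]
at [ 0.4982 -0.1747  0.1051] w 0.0869 rot [ 0.0004  0.0001 -0.0006]
.5685,-.0779,.1 [0.589 0.537 0.035]
```

```bash
python3 -m pendant '[{"dp":[0.3,0.3,0.03],"rotation":[0,0,0],"jaw":1},{"dp":[0.58,0.535,0.03],"rotation":[0,0,0],"jaw":1},{"dp":[0.58,0.535,0.03],"rotation":[0,0,0],"jaw":1},{"dp":[0.58,0.535,0.03],"rotation":[0,0,0],"jaw":1},{"dp":[0.58,0.535,0.03],"rotation":[0,0,0],"jaw":1},{"dp":[0.58,0.535,0.03],"rotation":[0,0,0],"jaw":1}]'|grep ft;python3 plan.py .115 .5685,-.0779,-.002
```

```text
ft_force: [0.9, 0.6, -0.6]
at [ 0.5666 -0.0811  0.0994] w 0.0868 rot [ 0.      0.     -0.0006]
.5685,-.0779,-.002 [0.02  0.015 0.676]
```

```bash
python3 -m pendant '[{"dp":[0.014,0.01,0],"rotation":[0,0,0],"jaw":1},{"dp":[0.014,0.01,0.2],"rotation":[0,0,0],"jaw":1},{"dp":[0.014,0.01,0.45],"rotation":[0,0,0],"jaw":1},{"dp":[0.014,0.01,0.67],"rotation":[0,0,0],"jaw":1},{"dp":[0.014,0.01,0.673],"rotation":[0,0,0],"jaw":1},{"dp":[0.014,0.01,0.673],"rotation":[0,0,0],"jaw":1}]';python3 -m pendant '[{"dp":[0,0,0],"rotation":[0,0,0],"jaw":0.2},{"dp":[0,0,0],"rotation":[0,0,0],"jaw":0.2},{"dp":[0,0,0],"rotation":[0,0,0],"jaw":0.2},{"dp":[0,0,0],"rotation":[0,0,0],"jaw":0.2},{"dp":[0,0,0],"rotation":[0,0,0],"jaw":0.2},{"dp":[0,0,0],"rotation":[0,0,0],"jaw":0.2},{"dp":[0,0,0],"rotation":[0,0,0],"jaw":0.2},{"dp":[0,0,0],"rotation":[0,0,0],"jaw":0.2}]' 40; python3 plan.py .115 .4252,-.3176,.1
```

```text
time: 47.78
ee_pos: [0.569, -0.0777, -0.0003]
eef_rot: [0.666, 0.746, 0.0, 0.001]
ft_force: [-0.2, 0.2, -0.2]
width: 0.0866
grip_force: 0.0
time: 48.78
ee_pos: [0.5683, -0.0776, -0.0017]
eef_rot: [0.666, 0.746, 0.0, 0.0]
ft_force: [1.9, -0.2, 0.3]
width: 0.0333
grip_force: 40.0
at [ 0.5683 -0.0776 -0.0017] w 0.0333 rot [ 0.     -0.     -0.0003]
.4252,-.3176,.1 [-1.482 -1.128 -0.678]
```

```bash
python3 -m pendant '[{"dp":[0,0,-0.2],"rotation":[0,0,0],"jaw":0.2},{"dp":[0,0,-0.45],"rotation":[0,0,0],"jaw":0.2},{"dp":[0,0,-0.68],"rotation":[0,0,0],"jaw":0.2},{"dp":[0,0,-0.68],"rotation":[0,0,0],"jaw":0.2},{"dp":[-0.3,-0.25,-0.68],"rotation":[0,0,0],"jaw":0.2},{"dp":[-0.6,-0.5,-0.68],"rotation":[0,0,0],"jaw":0.2},{"dp":[-0.95,-0.75,-0.68],"rotation":[0,0,0],"jaw":0.2},{"dp":[-0.95,-0.75,-0.68],"rotation":[0,0,0],"jaw":0.2}]'|grep ft;python3 -m pendant '[{"dp":[-0.25,-0.15,0],"rotation":[0,0,0],"jaw":0.2},{"dp":[-0.5,-0.35,0],"rotation":[0,0,0],"jaw":0.2},{"dp":[-0.53,-0.37,0],"rotation":[0,0,0],"jaw":0.2},{"dp":[-0.53,-0.37,0],"rotation":[0,0,0],"jaw":0.2},{"dp":[-0.53,-0.37,0],"rotation":[0,0,0],"jaw":0.2}]'; python3 plan.py .115 .4252,-.3178,.01
```

```text
ft_force: [0.7, 0.9, -3.8]
time: 50.4
ee_pos: [0.427, -0.3155, 0.0996]
eef_rot: [0.665, 0.747, 0.0, -0.001]
ft_force: [0.9, 0.3, -3.8]
width: 0.0333
grip_force: 40.0
at [ 0.427  -0.3155  0.0996] w 0.0333 rot [-0.0001 -0.0002  0.    ]
.4252,-.3178,.01 [-0.015 -0.013  0.597]
```

```bash
python3 -m pendant '[{"dp":[-0.012,-0.011,0.15],"rotation":[0,0,0],"jaw":0.2},{"dp":[-0.012,-0.011,0.4],"rotation":[0,0,0],"jaw":0.2},{"dp":[-0.012,-0.011,0.59],"rotation":[0,0,0],"jaw":0.2},{"dp":[-0.012,-0.011,0.61],"rotation":[0,0,0],"jaw":0.2},{"dp":[-0.012,-0.011,0.61],"rotation":[0,0,0],"jaw":0.2},{"dp":[-0.012,-0.011,0.61],"rotation":[0,0,0],"jaw":0.2}]'|grep ft; python3 plan.py .115 .4252,-.3178,-.0003
```

```text
ft_force: [-0.3, -0.2, -3.7]
at [ 0.426  -0.3195  0.0102] w 0.0333 rot [ 0.0003  0.0002 -0.0002]
.4252,-.3178,-.0003 [ 0.012 -0.004  0.07 ]
```

```bash
python3 -m pendant '[{"dp":[0.01,0,0.03],"rotation":[0,0,0],"jaw":0.2},{"dp":[0.01,0,0.055],"rotation":[0,0,0],"jaw":0.2},{"dp":[0.01,0,0.055],"rotation":[0,0,0],"jaw":0.2},{"dp":[0.01,0,0.055],"rotation":[0,0,0],"jaw":0.2}]' | grep -E "pos|ft"; for i in 1 2; do python3 -m pendant '[{"dp":[0,0,0.006],"rotation":[0,0,0],"jaw":0.2},{"dp":[0,0,0.006],"rotation":[0,0,0],"jaw":0.2}]'| grep -E "pos|ft"; done
```

```text
ee_pos: [0.4247, -0.3177, 0.0006]
ft_force: [-0.6, 0.2, -4.2]
ee_pos: [0.4247, -0.3177, -0.0004]
ft_force: [-0.7, -0.6, -4.2]
ee_pos: [0.4249, -0.3178, -0.0007]
ft_force: [-2.0, 1.4, 3.5]
```

```bash
python3 -m pendant '[{"dp":[0,0,0.001],"rotation":[0,0,0],"jaw":1},{"dp":[0,0,0],"rotation":[0,0,0],"jaw":1},{"dp":[0,0,0],"rotation":[0,0,0],"jaw":1},{"dp":[0,0,0],"rotation":[0,0,0],"jaw":1},{"dp":[0,0,-0.3],"rotation":[0,0,0],"jaw":1},{"dp":[0,0,-0.68],"rotation":[0,0,0],"jaw":1},{"dp":[-0.3,0.35,-0.99],"rotation":[0,0,0],"jaw":1},{"dp":[-0.35,0.35,-0.99],"rotation":[0,0,0],"jaw":1}]'|grep ft;python3 -m pendant '[{"dp":[0,0,0],"rotation":[0,0,0],"jaw":1},{"dp":[0,0,0],"rotation":[0,0,0],"jaw":1}]'
python3 - <<'E'
from h import *
c=snap("wrist","w11"); w=cloud(c)
for n,lo,hi,x,y in(("vee",.05,.061,.4196,-.2731),("spot",.05,.061,.4247,-.3168),("flat",.06,.075,.5314,-.2818)):
    b=(w[...,2]>lo)&(w[...,2]<hi)&(np.hypot(w[...,0]-x,w[...,1]-y)<.022); p=w[b]; print(n,((p.min(0)+p.max(0))/2).round(4),(p.max(0)-p.min(0)).round(4))
b=(w[...,2]>.03)&(w[...,2]<.05)&(abs(w[...,0]-.487)<.025)&(w[...,1]<-.335);print(w[b].mean(0))
d=snap("side","d11")
e=np.vstack([c["image"][0:230,150:550,::-1],d["image"][100:330,150:550,::-1]]); cv2.imwrite("pics/m11.png",e)
E
```

```text
ft_force: [-0.8, 1.1, -1.0]
time: 53.4
ee_pos: [0.4819, -0.3632, 0.1463]
eef_rot: [0.666, 0.746, -0.0, -0.001]
ft_force: [-0.6, 0.5, -1.7]
width: 0.0869
grip_force: 0.0
vee [ 0.4197 -0.2737  0.0556] [0.0335 0.0335 0.0107]
spot [ 0.4245 -0.3174  0.0555] [0.0333 0.0329 0.0108]
flat [ 0.5305 -0.2823  0.0655] [0.0354 0.0354 0.0108]
[ 0.49008318 -0.34776689  0.04029335]
```

View pics/m11.png

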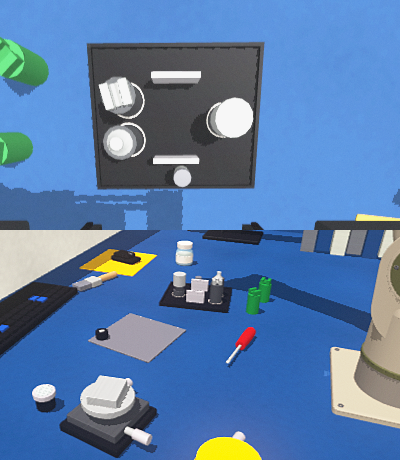

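All three anvils stand on their rings, within about 1 mm. The block lies centred on the stage, and the case, resin mount and loupe are untouched. The gripper is clear, so I hand in.

```bash
python3 -c "
from bench import r
print(r.close_job())"
```

```text
the job is handed in; nothing more can be done
None
```

The job is done and handed in: the block lies flat in the middle of the stage table, all three anvils stand upright on their original rings, and the case, resin mount and loupe were left where they were.

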